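# Tip a standing carton over and push it home in the squaring jig

## Task

Tip the standing sealed carton over towards the squaring jig so that it falls flat with its label panel on top, then push it along the table into the jig, past the sprung roller, until its leading end sits fully home against the stop, and bed it there with a short press of about 9 N on the stop. The stop is only clamped by friction and must stay where it is set; leave the other things on the table where they are.

Things in the scene. Friction and masses are not known exactly. Their poses are not given: they have to be found in the camera images.
- carton_center (a point): centre of the sealed cardboard carton, 120 (x) x 90 (y) x 180 mm (z), 0.3 to 0.65 kg, too wide to grip. It starts standing, z up, a carton's height clear of the jig's mouth; its +y face with a blank label panel looks away from the jig, the plain broad face at it. Tipped right, it lies in front of the mouth with y up and z toward the stop
- carton_lead (a point): centre of the carton's top end (120 x 90 mm), 90 mm from carton_center along the carton's z: the end that goes first into the jig; same axes as the carton
- jig: aluminium jig fixed to the table, turned differently each time; origin on the table mid-channel, z up. The channel runs along y, mouth at +y, stop at -y, no floor: the carton slides on the table. Smooth rails 12 mm thick, 35 high, 124 mm apart inside, from y = -50 to 90 mm; then flared lead-ins open to about 171 mm between their ends at y = 140 mm
- roller (a point): axis of the vertical sprung roller (40 mm across) in the jig's +x rail, 20 mm above the table; it stands 5.5 mm proud of the rail's inner face and yields outward at 3 to 5 N, so the push needed grows by several N where the carton passes it; past it, sliding the carton on takes 2 to 6 N, which adds to what the stop feels
- stop: the stop, a white block 112 mm wide and 16 thick, from 4 to 44 mm above the table, between the rails; its origin lies on the table below the middle of the face that the carton's end must meet, same axes as the jig; 20 to 50 mm from the jig's origin toward -y, set differently each time. Held by friction only, it slips if pressed with more than about 16 N
- label_roll: bystander: white label roll, 92 mm across, 52 mm high; origin under its centre
- tie_tub: bystander: small round tub, 70 mm across, 45 mm high; origin under its centre
- date_stamp: bystander: black hand stamp standing 100 mm high, foot 35 x 46 mm; origin under its centre
- tally_counter: bystander: round tally counter, 68 x 55 x 24 mm; origin under it
- steel_scoop: bystander: steel scoop lying, 60 x 206 x 32 mm along its y; origin under its centre
- tray_open: bystander: filled food tray, 205 x 255 x 67 mm; origin under its centre

How it is judged:
By the outcome, as a careful person would: the job done as asked, in the order asked, and still so for the second after the job is handed in, with the robot touching nothing.
It also fails if it takes over 72 s, if anything falls off the work surface, if the arm or the gripper's body presses on something with over 40 N, if the wrist force passes 120 N, or if a joint passes its speed limit or range.

## Robot

A 6-joint arm with a two-finger parallel gripper is mounted at the origin on a cart in front of the work surface, level with it; the furniture and walls round the work are solid. World frame = base frame: x ahead of the robot, y to its left, z up, the work surface at z = 0. Lengths are in mm, angles in rad, forces in N, time in s.
With the tool pointing down it reaches from about 275 to 1000 mm from the base axis. Payload 8.4 kg.
Tool frame: the origin (TCP) lies between the finger pads; the fingertips stand 22 mm ahead of it and the grasp point (between the pads) lies 3 mm ahead of it (r.nose_length is the distance from the TCP to the fingertips, in mm); z points along the fingers, y is the direction in which the jaws open and shut (so a half turn about z gives the same grasp; the last joint's range is limited). The gripper opens to 85 mm and grips with 20 to 120 N. Pads are 22 mm wide; open, the fingers measure 114 mm over their backs; the gripper's body (76 mm by 85 mm) begins 54 mm behind the grasp point. The pads swing forward as they close: fully open they stand 13 mm farther back than shut.
Start: joints at [1.233, 0.353, 1.633, -0, 1.155, -0.002], TCP at [205.951, 590.095, 220.581] pointing down, gripper open.
Joint ranges: [-2.63, 2.63], [-0.92, 2.1], [0.06, 2.66], [-1.3, 4.44], [0, 2.69], [-3.02, 3.02]. Speed limits (rad/s): [2.22, 2.22, 2.79, 3.14, 3.14, 3.14].

## Interface

Orientations are given as [roll, pitch, yaw] about the fixed x, y, z axes, in that order (R = Rz(yaw) Ry(pitch) Rx(roll)).
In Python, from rig import r, viewer, order gives the robot as it stands.
- The arm moves only by the shell command python3 -m inch 'ROWS' [FORCE]. ROWS is JSON, a list of rows, each a list of 7 numbers: the opening, from 0 (shut) to 1 (fully open), then the shift along the tool's x, y, z in mm, then the turn, a rotation vector about the tool's x, y, z in degrees. A call has 1 to 8 rows; each row shifts and turns the pose as measured when the row begins, along the tool's axes as they then stand; what a row does not reach is not made up. A row lasts 1/10 s, in which the tool goes at most 50 mm and 8.59 degrees, less where a joint would pass 70% of its speed; a pose out of reach is approached as far as the arm can. A call is refused whole if a number of a shift passes 50 or a number of a turn 8.59, either way. A call with a gripper value outside its range is refused whole. The fingers move at their own pace and stop on an object; FORCE is the grip in N (left out, the last holds). Time passes only in rows, so rows that do not move let the fingers close. It gives the time, the measured TCP pose, the force and the opening at its end, in the units of the state.
- r.sense(): the state, without advancing time (a new reading comes with each control period).
- viewer.grab_frame(name): name is "side" or "top"; returns the picture (480x640x3 uint8, red, green, blue); there is no depth.
- viewer.camera_params(name): a dict with "intrinsics" (3x3 intrinsics, pixels), "pose" (4x4, takes a point from camera to world coordinates). Camera axes: x right, y up, looking along -z (the intrinsics and any distortion apply to the point x, -y, -z); pixel columns grow to the right and rows downward; lengths in mm; the calibration is good to about 2 mm. A picture is of the moment at which its call begins. camera_params takes no time and is no camera call.
- order.sign_off(): hands the job in, once; it reports no verdict.
The state is a dict: "clock": time; "qpos": joint angles; "qvel": joint speeds; "joint_efforts": joint torques, N m; "eef_pos": TCP position; "tcp_rot": TCP orientation; "contact_force": force on the tool from outside, world axes, zero at the start; "wrist_torque": the same for the moment, N m; "opening": opening from 0.0 (shut) to 1.0 (fully open).
Only numpy, scipy, OpenCV 4.12 (cv2) and the standard library are available. Lean on these libraries where they do the work, as an engineer would, in place of code of your own. Each camera call takes 0.05 s, during which the arm holds its last target.

## Working session

There is one attempt and no reset: what is moved stays moved. The work goes in short steps, Python scripts to look and compute and a shell command to move; the robot and the scene stay as the last step left them, time stands still between calls to the robot, and variables do not carry over. Pictures are saved under pics/ and viewed, and the job is handed in when it is done.

```bash
ls; mkdir -p pics; python3 - <<'E'
from rig import r, viewer, order
import cv2,json
for n in ("side","top"):
    im=viewer.grab_frame(n); cv2.imwrite(f"pics/{n}0.png",im[:,:,::-1])
    p=viewer.camera_params(n); print(n,p)
print(r.sense(), r.nose_length)
E
```

```text
pics
side {'intrinsics': array([[619.55710106,   0.        , 321.96822765],
       [  0.        , 619.55710106, 235.31365796],
       [  0.        ,   0.        ,   1.        ]]), 'pose': array([[ 9.97108009e-01, -5.47525691e-02,  5.27046017e-02,
         6.00848558e+02],
       [ 7.24416076e-02,  4.75105134e-01, -8.76942031e-01,
        -1.25192898e+03],
       [ 2.29746023e-02,  8.78223928e-01,  4.77697498e-01,
         7.74590104e+02],
       [ 0.00000000e+00,  0.00000000e+00,  0.00000000e+00,
         1.00000000e+00]])}
top {'intrinsics': array([[616.82909456,   0.        , 318.98634579],
       [  0.        , 616.82909456, 237.95028991],
       [  0.        ,   0.        ,   1.        ]]), 'pose': array([[-1.78985705e-02,  9.85723465e-01, -1.67418311e-01,
         2.79330973e+02],
       [-9.99778748e-01, -1.57942770e-02,  1.38922732e-02,
        -4.84835580e+01],
       [ 1.10496885e-02,  1.67629922e-01,  9.85788067e-01,
         1.57137267e+03],
       [ 0.00000000e+00,  0.00000000e+00,  0.00000000e+00,
         1.00000000e+00]])}
{'clock': 0.1, 'qpos': array([ 1.23258906e+00,  3.53579193e-01,  1.63403360e+00, -2.99107047e-06,
        1.15520421e+00, -2.39556929e-03]), 'qvel': array([-0.0003989 , -0.000624  , -0.00242673,  0.00108603, -0.00069376,
        0.00087357]), 'joint_efforts': array([-5.23326853e-04, -6.06359553e+01, -3.42819464e+01,  1.84963784e-05,
        3.93671013e-03, -5.15020218e-06]), 'eef_pos': array([205.81659025, 589.68780192, 219.94777059]), 'tcp_rot': array([-3.14036831e+00, -1.98024124e-07,  2.80578216e+00]), 'contact_force': array([ 0.30095411,  0.03835088, -0.16198103]), 'wrist_torque': array([ 0.0034906 , -0.04641571,  0.033805  ]), 'opening': 0.9984734322501357} 22.0
```

View pics/top0.png

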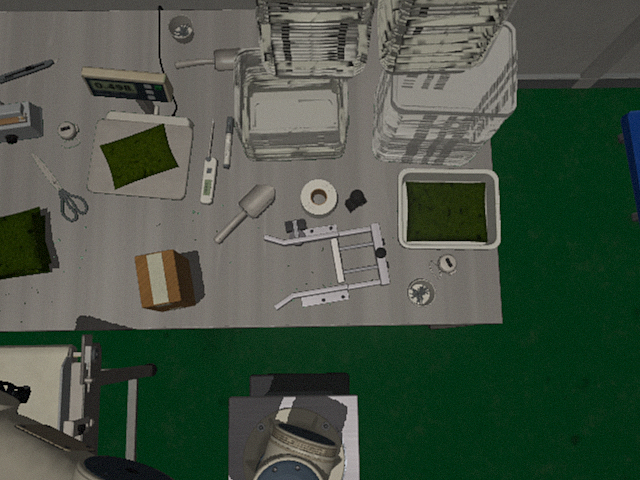

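View pics/side0.png

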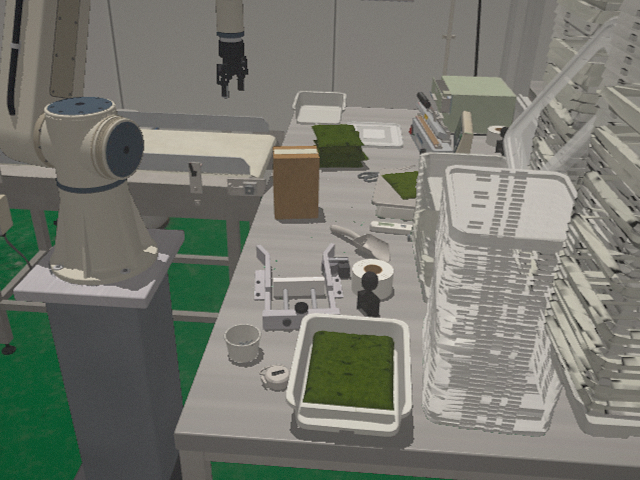

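The top view shows the carton near (165,278). The jig is at about (330,265) with its mouth to the left (+y), the stop near (338,260), and the roller block near (295,228). I'll zoom in for measurements.

```bash
cat > h.py <<'E'
import numpy as np,cv2
from rig import r,viewer,order
def ray(n,u,v):
    p=viewer.camera_params(n);K=p["intrinsics"];T=p["pose"]
    d=np.array([(u-K[0,2])/K[0,0],-(v-K[1,2])/K[1,1],-1.]);return T[:3,3],T[:3,:3]@d
def at(n,u,v,z=0):
    o,d=ray(n,u,v);return o+d*(z-o[2])/d[2]
def px(n,P):
    p=viewer.camera_params(n);K=p["intrinsics"];T=p["pose"]
    c=T[:3,:3].T@(np.array(P,float)-T[:3,3]);return np.array([K[0,0]*c[0]/-c[2]+K[0,2],-K[1,1]*c[1]/-c[2]+K[1,2]])
def crop(f,x0,y0,x1,y1,s,out):
    im=cv2.imread(f)[y0:y1,x0:x1];cv2.imwrite(out,cv2.resize(im,None,fx=s,fy=s,interpolation=cv2.INTER_CUBIC))
E
python3 - <<'E'
from h import *
crop("pics/top0.png",255,210,395,315,5.7,"pics/tj.png")
crop("pics/top0.png",120,235,220,315,7,"pics/tc.png")
crop("pics/side0.png",230,130,350,340,2.85,"pics/sj.png")
E
```

```text
(no output)
```

View pics/tj.png

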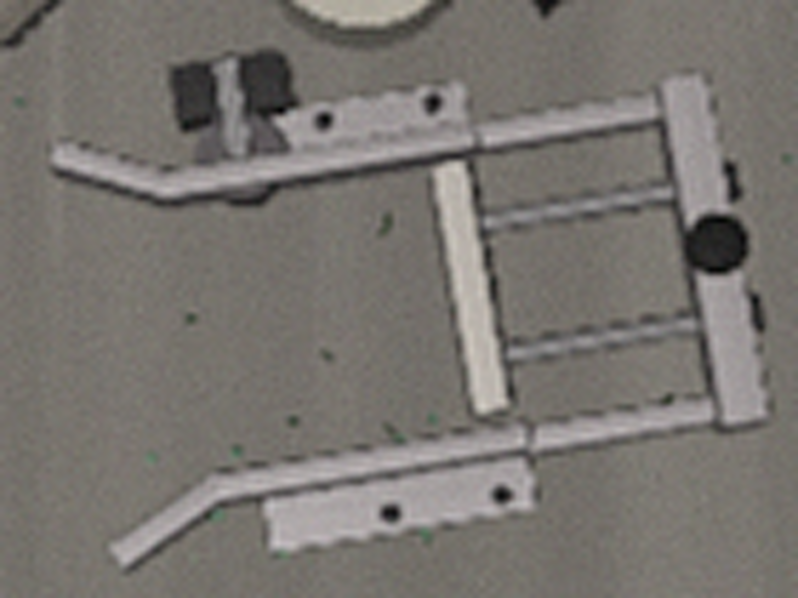

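View pics/tc.png

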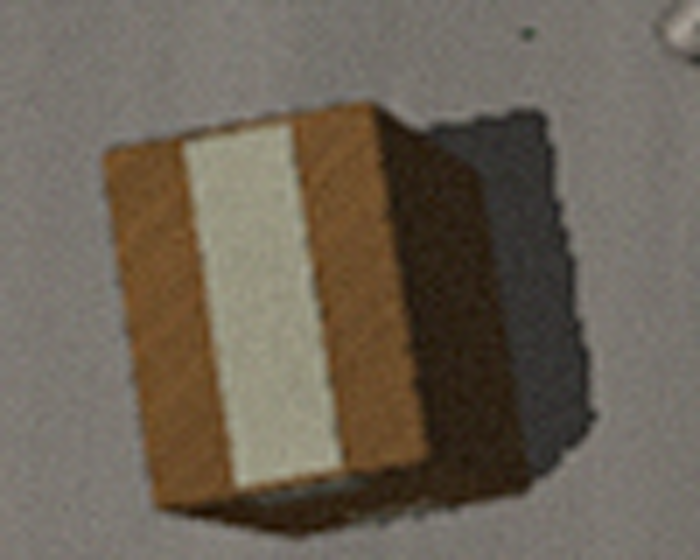

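View pics/sj.png

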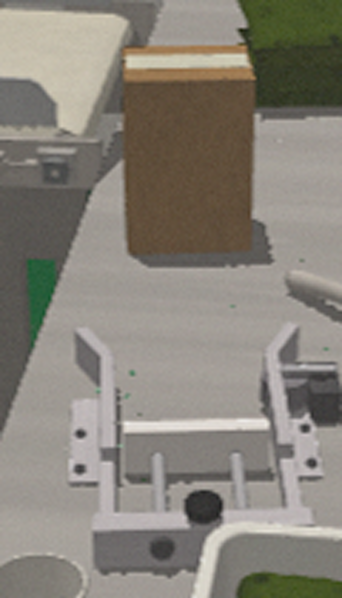

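```bash
python3 - <<'E'
from h import *
def c(x,y,z,s=5.7,o=(255,210)): return at("top",(x+.5)/s-.5+o[0],(y+.5)/s-.5+o[1],z)
a=c(434,165,44);b=c(472,412,44);print("stop face",a,b,np.linalg.norm(a-b),"mid",(a+b)/2)
u1=c(172,199,35);u2=c(470,153,35);l1=c(218,476,35);l2=c(525,428,35)
for n,p,q in(("up",u1,u2),("lo",l1,l2)):
    d=q-p;print(n,p,q,np.linalg.norm(d),"dir",np.degrees(np.arctan2(d[1],d[0])))
d=(u2-u1);d/=np.linalg.norm(d);nrm=np.array([-d[1],d[0],0]);print("gap",nrm@(l1-u1),nrm@(l2-u1))
print("tips",c(55,150,35),c(120,560,35), "cross bar")
C=[c(x,y,180,7,(120,235)) for x,y in((105,152),(375,103),(428,460),(155,507))]
for p in C: print(p)
print("carton centre",sum(C)/4)
for i in range(4):
    d=C[(i+1)%4]-C[i];print(np.linalg.norm(d),np.degrees(np.arctan2(d[1],d[0])))
E
```

```text
stop face [536.76522417 -99.47472325  44.        ] [ 427.41511525 -113.72687419   44.        ] 110.27497507361144 mid [ 482.09016971 -106.60079872   44.        ]
up [524.89505141  16.42034708  35.        ] [ 543.42373549 -115.86124999   35.        ] 133.57295032015043 dir -82.0264557037909
lo [402.16618334  -2.58844269  35.        ] [ 420.8776687  -137.16266274   35.        ] 135.8688352296128 dir -82.08422392281955
gap -124.1791732192463 -124.31616235473939
tips [547.71424509  68.03637247  35.        ] [366.4196088   40.36879166  35.        ] cross bar
[480.13912189 351.09816752 180.        ]
[494.79180937 264.15860889 180.        ]
[378.73561019 244.71107513 180.        ]
[365.23459778 331.49204651 180.        ]
carton centre [429.72528481 297.86497451 180.        ]
88.16568552873703 -80.4333442058456
117.6743299864057 -170.4873285329665
87.82490723017584 98.84294279817645
116.56521626597103 9.683105735351637
```

```bash
cat >> h.py <<'E'
TH=np.radians(7.95); JX=np.array([np.cos(TH),np.sin(TH)]); JY=np.array([-np.sin(TH),np.cos(TH)])
MID=np.array([472.84,-59.8])  # provisional, mid of rail points
def J(p): d=np.asarray(p)[:2]-MID; return np.array([d@JX,d@JY])
def state():
    s=r.sense();f=s["contact_force"]
    print("t",round(s["clock"],2),"p",s["eef_pos"].round(1),"rot",np.degrees(s["tcp_rot"]).round(2),"J",J(s["eef_pos"]).round(1),"F",f.round(1),"Fj",[round(float(f[:2]@JX),1),round(float(f[:2]@JY),1)],"op",round(s["opening"],2),"q",s["qpos"].round(2))
E
python3 - <<'E'
from h import *
for n,p in dict(u1=(524.9,16.4),u2=(543.4,-115.9),l1=(402.2,-2.6),l2=(420.9,-137.2),stop=(482.1,-106.6),sa=(536.8,-99.5),sb=(427.4,-113.7),tipu=(547.7,68),tipl=(366.4,40.4),C=(429.7,297.9),c1=(480.1,351.1),c2=(494.8,264.2),c3=(378.7,244.7),c4=(365.2,331.5)).items(): print(n,J(p).round(1))
state()
E
```

```text
u1 [62.1 68.3]
u2 [ 62.1 -65.3]
l1 [-62.   66.4]
l2 [-62.1 -69.5]
stop [  2.7 -47.6]
sa [ 57.9 -48.2]
sb [-52.5 -47.1]
tipu [ 91.8 116.2]
tipl [-91.6 114. ]
C [  6.7 360.2]
c1 [ 64.  405.9]
c2 [ 66.6 317.8]
c3 [-51.1 314.6]
c4 [-52.5 402.4]
t 0.1 p [205.8 589.7 219.9] rot [-179.93   -0.    160.76] J [-174.6  680.2] F [ 0.3  0.  -0.2] Fj [0.3, -0.0] op 1.0 q [ 1.23  0.35  1.63 -0.    1.16 -0.  ]
```

```bash
python3 - <<'E'
from h import *
T=MID+5*JX+450*JY; print(T)
s=r.sense();d=np.array([*T,185])-s["eef_pos"]
y=np.radians(160.76);print("tool xyz", d[0]*np.cos(y)+d[1]*np.sin(y), d[0]*np.sin(y)-d[1]*np.cos(y), -d[2])
E
```

```text
[415.55295144 386.56665878]
tool xyz -264.9555319036797 -122.66257012619972 34.94777058869673
```

```bash
python3 -m inch '[[0.7,0,0,0,0,0,7.85],[0.7,0,0,0,0,0,7.85],[0.7,0,0,0,0,0,7.85],[0.7,0,0,0,0,0,7.85],[0.7,0,0,0,0,0,7.85],[0.7,0,0,0,0,0,7.85],[0.7,0,0,0,0,0,7.85],[0.7,0,0,0,0,0,7.85]]'; python3 -c "
from h import *;state()"
```

```text
clock: 0.9
eef_pos: [204.9, 587.3, 216.3]
tcp_rot: [-3.138, 0.008, 1.669]
contact_force: [-0.6, 0.5, 0.4]
opening: 0.701
t 0.9 p [204.9 587.3 216.3] rot [-179.8     0.43   95.6 ] J [-175.8  677.9] F [-0.6  0.5  0.4] Fj [-0.5, 0.6] op 0.7 q [1.23 0.36 1.64 0.   1.16 1.13]
```

```bash
python3 -m inch '[[0.7,-28,22,3,0,0,-2.3],[0.7,-28,22,3,0,0,0],[0.7,-28,22,3,0,0,0],[0.7,-28,22,3,0,0,0],[0.7,-28,22,3,0,0,0],[0.7,-28,22,3,0,0,0],[0.7,-28,22,3,0,0,0],[0.7,-15,15,3,0,0,0]]'; python3 -c "
from h import *;state()"
```

```text
clock: 1.7
eef_pos: [402.4, 393.3, 189.8]
tcp_rot: [-3.135, 0.009, 1.707]
contact_force: [0.4, -0.1, -0.3]
opening: 0.697
t 1.7 p [402.4 393.3 189.8] rot [-179.62    0.53   97.81] J [ -7.1 458.5] F [ 0.4 -0.1 -0.3] Fj [0.4, -0.2] op 0.7 q [ 0.77  0.3   1.79 -0.    1.07  0.64]
```

```bash
python3 -m inch '[[0.7,-8,7,4,0,0,0],[0.7,-10,7,4,0,0,0],[0.7,-8,0,0,0,0,0],[0.7,0,0,0,0,0,0]]'; python3 -c "
from h import *;state()
for n in('top','side'): cv2.imwrite(f'pics/{n}1.png',viewer.grab_frame(n)[:,:,::-1])
a=cv2.imread('pics/top1.png')[200:340,90:270];b=cv2.imread('pics/side1.png')[60:240,200:400]
cv2.imwrite('pics/m1.png',np.hstack([cv2.resize(a,(400,311)),cv2.resize(b,(346,311))]))"
```

```text
clock: 2.1
eef_pos: [421.0, 366.3, 180.0]
tcp_rot: [-3.133, 0.011, 1.705]
contact_force: [0.1, 0.4, -0.1]
opening: 0.704
t 2.1 p [421.  366.3 180. ] rot [-179.49    0.61   97.66] J [  7.6 429.2] F [ 0.1  0.4 -0.1] Fj [0.2, 0.4] op 0.7 q [ 0.72  0.3   1.81 -0.    1.05  0.58]
```

View pics/m1.png

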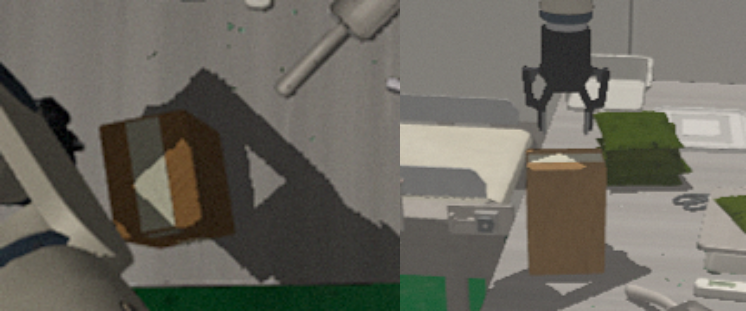

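```bash
python3 -c "
from h import *
for z in (150,158,170,180,190): print(z,px('side',[421,366,z])) 
print(px('side',[422.6,341,180]))
crop('pics/side1.png',260,60,330,180,5,'pics/s1.png')"
```

```text
150 [294.52862373 152.78485015]
158 [294.53385342 150.07523346]
170 [294.5417416 145.9881942]
180 [294.54835543 142.56142497]
190 [294.55500627 139.11548273]
[294.11230493 145.73941312]
```

View pics/s1.png

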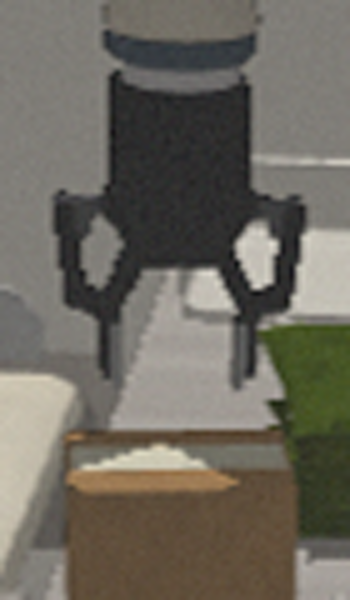

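```bash
python3 -c "
from h import *
state()
for z in (160,180,230,260,300): print(z,px('top',[421,366,z]),px('side',[421,366,z])) 
crop('pics/top1.png',60,200,200,320,5,'pics/t1.png')"
```

```text
t 2.2 p [420.9 367.2 180.3] rot [-179.53    0.57   97.69] J [  7.7 430.1] F [-0.2  0.8  0.9] Fj [-0.1, 0.8] op 0.7 q [ 0.72  0.3   1.81 -0.    1.05  0.59]
160 [129.67427486 283.24635674] [294.53516447 149.39594999]
180 [127.08631878 282.40081201] [294.54835543 142.56142497]
230 [120.28331947 280.1781158 ] [294.58198593 125.136729  ]
260 [115.95592267 278.76425581] [294.60262484 114.44325618]
300 [109.87286777 276.77678198] [294.63069939  99.89721749]
```

View pics/t1.png

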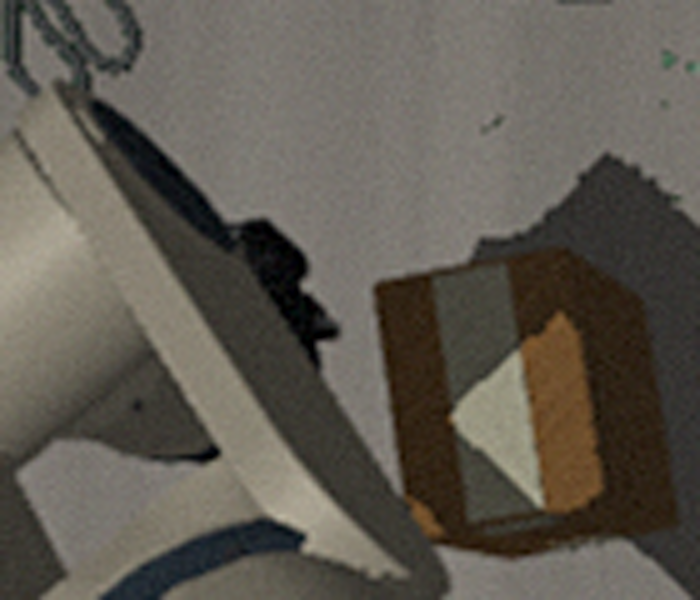

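```bash
python3 -c "
from h import *
for z in (200,220,240,270): print(z,px('side',[205.8,589.7,z]))
crop('pics/side0.png',200,0,270,110,5,'pics/s0.png')"
```

```text
200 [233.20188593 108.18561517]
220 [232.90548298 101.82140183]
240 [232.60608529  95.39288695]
270 [232.15127357  85.62740121]
```

View pics/s0.png

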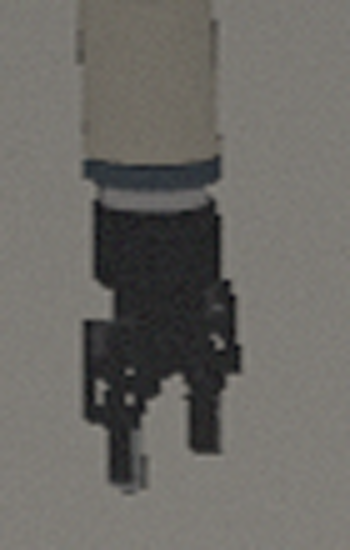

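The side view puts the fingertips at about row 137, so they are higher than the nominal nose length suggests. I'll lower the tool and look again.

```bash
python3 -m inch '[[0.7,0,0,12,0.4,0,0],[0.7,0,0,12,0,-0.5,0],[0.7,0,0,10,0,0,0],[0.7,0,0,0,0,0,0]]'; python3 -c "
from h import *;state()
for n in('side','top'): cv2.imwrite(f'pics/{n}2.png',viewer.grab_frame(n)[:,:,::-1])
s=r.sense()['eef_pos']
for dz in (-22,0,20,51,85): print(dz,px('side',s+[0,0,dz]))
crop('pics/side2.png',260,60,330,180,5,'pics/s2.png');crop('pics/top2.png',60,200,200,320,5,'pics/t2.png')"
```

```text
clock: 2.6
eef_pos: [419.1, 368.4, 143.4]
tcp_rot: [-3.126, 0.019, 1.708]
contact_force: [0.1, 0.4, -0.3]
opening: 0.703
t 2.6 p [419.1 368.4 143.4] rot [-179.1     1.08   97.85] J [  6.  431.6] F [ 0.1  0.4 -0.3] Fj [0.2, 0.4] op 0.7 q [ 0.72  0.35  1.83 -0.01  0.98  0.59]
-22 [294.18666252 161.52755289]
0 [294.19889484 154.16757303]
20 [294.21014467 147.39873583]
51 [294.22783071 136.75733554]
85 [294.24758445 124.87183635]
```

View pics/s2.png

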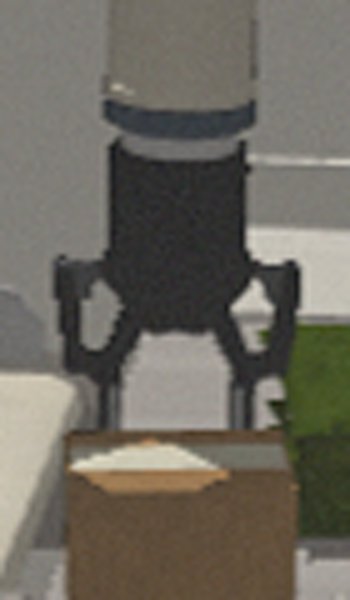

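View pics/t2.png

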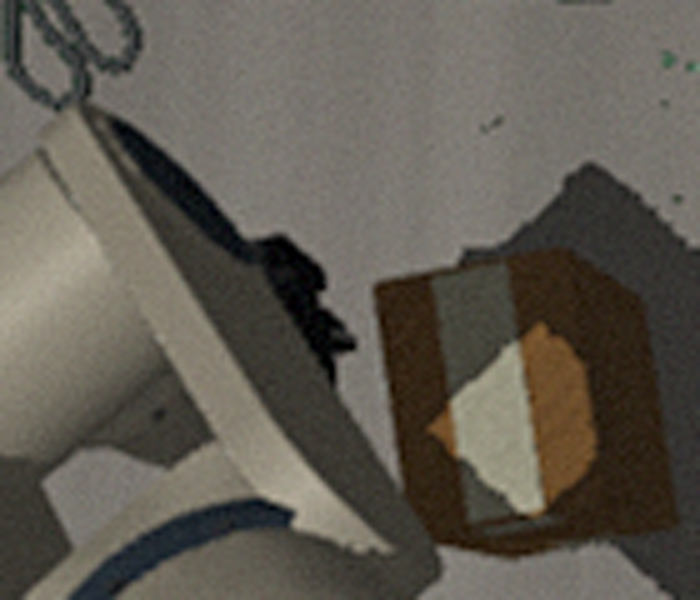

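Whether the tips are where the state says matters here, so I'll back off and touch the table gently.

```bash
python3 -m inch '[[0.7,25,0,0,-0.8,0,0],[0.7,25,0,0,0,-1,0],[0.7,20,0,0,0,0,0],[0.7,0,0,20,0,0,0],[0.7,0,0,25,0,0,0],[0.7,0,0,25,0,0,0],[0.7,0,0,15,0,0,0],[0.7,0,0,0,0,0,0]]'; python3 -c "
from h import *;state()
for n in('side','top'): cv2.imwrite(f'pics/{n}3.png',viewer.grab_frame(n)[:,:,::-1])"
```

```text
clock: 3.5
eef_pos: [412.6, 442.4, 58.6]
tcp_rot: [3.136, 0.029, 1.708]
contact_force: [0.5, -0.3, -0.7]
opening: 0.703
t 3.5 p [412.6 442.4  58.6] rot [179.67   1.69  97.88] J [  9.8 505.7] F [ 0.5 -0.3 -0.7] Fj [0.4, -0.4] op 0.7 q [ 0.83  0.52  1.79 -0.03  0.85  0.72]
```

View pics/side3.png

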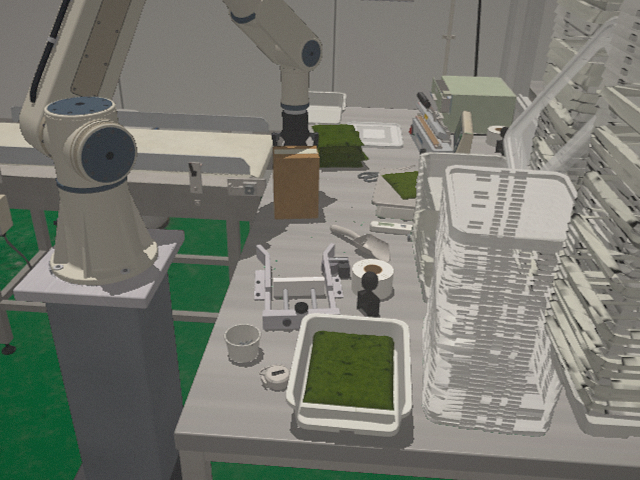

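View pics/top3.png

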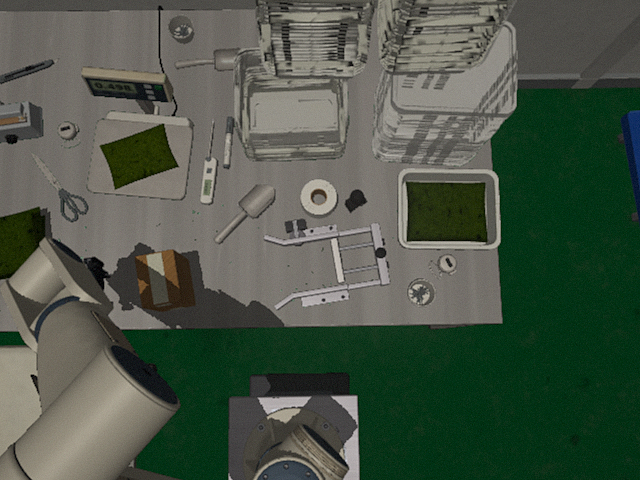

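```bash
python3 -m inch '[[0.7,0,0,8,0.3,1.7,0],[0.7,0,0,6,0,0,0],[0.7,0,0,5,0,0,0],[0.7,0,0,5,0,0,0],[0.7,0,0,0,0,0,0]]'; python3 -c "
from h import *;state()"
```

```text
clock: 4.1
eef_pos: [416.4, 445.9, 40.6]
tcp_rot: [3.133, -0.006, 1.708]
contact_force: [-0.0, 0.3, 0.1]
opening: 0.7
t 4.1 p [416.4 445.9  40.6] rot [179.5   -0.36  97.86] J [ 14.  508.7] F [-0.   0.3  0.1] Fj [0.0, 0.3] op 0.7 q [ 0.82  0.54  1.8  -0.    0.79  0.68]
```

```bash
python3 -m inch '[[0.7,0,0,6,0,0,0],[0.7,0,0,6,0,0,0],[0.7,0,0,4,0,0,0],[0.7,0,0,3,0,0,0],[0.7,0,0,0,0,0,0]]'; python3 -m inch '[[0.7,0,0,3,0,0,0],[0.7,0,0,3,0,0,0]]'; python3 -c "
from h import *;state()"
```

```text
clock: 4.6
eef_pos: [416.5, 446.5, 20.1]
tcp_rot: [3.133, -0.006, 1.709]
contact_force: [0.5, 0.1, -0.6]
opening: 0.699
clock: 4.8
eef_pos: [416.7, 446.8, 14.0]
tcp_rot: [3.132, -0.006, 1.709]
contact_force: [0.7, 0.3, -0.3]
opening: 0.699
t 4.8 p [416.7 446.8  14. ] rot [179.46  -0.36  97.9 ] J [ 14.5 509.5] F [ 0.7  0.3 -0.3] Fj [0.7, 0.2] op 0.7 q [ 0.82  0.58  1.81 -0.    0.74  0.68]
```

```bash
for i in 1 2 3; do :; done; python3 -m inch '[[0.7,0,0,2.5,0,0,0],[0.7,0,0,2.5,0,0,0]]';python3 -m inch '[[0.7,0,0,2.5,0,0,0],[0.7,0,0,2.5,0,0,0]]'
```

```text
clock: 5.0
eef_pos: [416.8, 446.9, 8.6]
tcp_rot: [3.132, -0.006, 1.709]
contact_force: [0.3, 0.0, 0.0]
opening: 0.702
clock: 5.2
eef_pos: [416.9, 446.9, 3.2]
tcp_rot: [3.132, -0.006, 1.709]
contact_force: [0.4, 0.2, -0.2]
opening: 0.696
```

```bash
python3 -m inch '[[0.7,0,0,3,0,0,0],[0.7,0,0,3,0,0,0]]';python3 -m inch '[[0.7,0,0,3,0,0,0],[0.7,0,0,3,0,0,0]]';python3 -m inch '[[0.7,0,0,2,0,0,0]]';python3 -m inch '[[0.7,0,0,2,0,0,0]]'
```

```text
clock: 5.4
eef_pos: [417.0, 447.0, -3.2]
tcp_rot: [3.132, -0.007, 1.709]
contact_force: [-0.2, -0.2, 0.4]
opening: 0.701
clock: 5.6
eef_pos: [417.1, 447.0, -9.8]
tcp_rot: [3.132, -0.007, 1.708]
contact_force: [-0.1, -0.2, -0.7]
opening: 0.706
clock: 5.7
eef_pos: [417.0, 447.0, -12.2]
tcp_rot: [3.132, -0.006, 1.709]
contact_force: [0.6, 0.7, 0.5]
opening: 0.701
clock: 5.8
eef_pos: [417.0, 447.0, -14.4]
tcp_rot: [3.132, -0.006, 1.708]
contact_force: [0.0, 0.3, 0.7]
opening: 0.7
```

```bash
python3 -m inch '[[0.7,0,0,1.5,0,0,0]]';python3 -m inch '[[0.7,0,0,1.5,0,0,0]]';python3 -m inch '[[0.7,0,0,1.5,0,0,0]]'
```

```text
clock: 5.9
eef_pos: [417.0, 447.0, -15.6]
tcp_rot: [3.132, -0.006, 1.708]
contact_force: [-3.0, -5.2, 24.7]
opening: 0.703
clock: 6.0
eef_pos: [417.0, 447.0, -15.6]
tcp_rot: [3.133, -0.006, 1.709]
contact_force: [-5.0, -6.7, 30.3]
opening: 0.703
clock: 6.1
eef_pos: [417.0, 447.0, -15.6]
tcp_rot: [3.133, -0.006, 1.709]
contact_force: [-3.3, -5.4, 20.0]
opening: 0.699
```

```bash
python3 -c "
from h import *;state()
for n in('side','top'): cv2.imwrite(f'pics/{n}4.png',viewer.grab_frame(n)[:,:,::-1])
crop('pics/top4.png',60,200,200,320,5,'pics/t4.png')"
```

```text
t 6.1 p [417.  447.  -15.6] rot [179.52  -0.33  97.9 ] J [ 14.8 509.7] F [-3.3 -5.4 20. ] Fj [-4.0, -4.9] op 0.7 q [ 0.82  0.63  1.81 -0.    0.69  0.68]
```

View pics/t4.png

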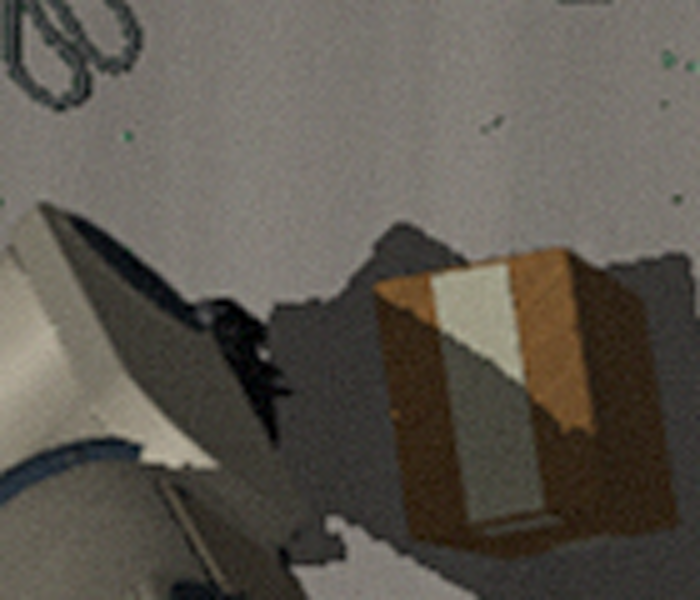

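The fingers touched the table at a TCP reading of z = -15.6, so the tip height is reading + 15.6 at opening 0.7, which matches the picture. Next I'll rise and move in to tip the carton.

```bash
python3 -m inch '[[0.7,0,0,-15,0,0,0],[0.7,0,0,-25,0,0,0],[0.7,0,0,-25,0,0,0],[0.7,0,0,-25,0,0,0],[0.7,-10,-2,-25,0,0,0],[0.7,-20,-2,-25,0,0,0],[0.7,-20,-2,-14,0,0,0],[0.7,0,0,0,0,0,0]]'; python3 -c "
from h import *;state()"
```

```text
clock: 7.0
eef_pos: [417.3, 395.3, 148.1]
tcp_rot: [3.13, -0.008, 1.71]
contact_force: [-0.3, 0.2, 0.1]
opening: 0.701
t 7.0 p [417.3 395.3 148.1] rot [179.31  -0.46  97.97] J [  8.  458.4] F [-0.3  0.2  0.1] Fj [-0.3, 0.2] op 0.7 q [ 0.76  0.35  1.82 -0.    0.96  0.62]
```

```bash
python3 -m inch '[[0.7,-15,0,2,0.6,-0.4,0],[0.7,-15,0,2,0,0,0],[0.7,-5,0,0,0,0,0],[0.7,-5,0,0,0,0,0],[0.7,-5,0,0,0,0,0]]'; python3 -c "
from h import *;state()"; python3 -m inch '[[0.7,-5,0,0,0,0,0]]';  python3 -m inch '[[0.7,-5,0,0,0,0,0]]'; python3 -c "
from h import *;state()"
```

```text
clock: 7.5
eef_pos: [423.9, 348.7, 142.2]
tcp_rot: [-3.142, -0.001, 1.71]
contact_force: [-1.0, 1.8, 1.2]
opening: 0.697
t 7.5 p [423.9 348.7 142.2] rot [-1.800e+02 -6.000e-02  9.797e+01] J [  8.  411.3] F [-1.   1.8  1.2] Fj [-0.8, 1.9] op 0.7 q [0.69 0.33 1.87 0.   0.95 0.55]
clock: 7.6
eef_pos: [424.7, 343.7, 142.0]
tcp_rot: [3.142, -0.001, 1.71]
contact_force: [-0.6, 2.0, 1.5]
opening: 0.7
clock: 7.7
eef_pos: [425.6, 338.7, 141.9]
tcp_rot: [3.141, -0.002, 1.71]
contact_force: [0.6, 1.7, 1.9]
opening: 0.701
t 7.7 p [425.6 338.7 141.9] rot [ 1.7999e+02 -1.0000e-01  9.7980e+01] J [  8.3 401.2] F [0.6 1.7 1.9] Fj [0.8, 1.6] op 0.7 q [0.67 0.32 1.88 0.   0.94 0.53]
```

```bash
python3 -m inch '[[0.7,-6,0,0,0,0,0],[0.7,-6,0,0,0,0,0]]'; python3 -c "
from h import *;state()
cv2.imwrite('pics/side5.png',viewer.grab_frame('side')[:,:,::-1])
crop('pics/side5.png',230,60,370,260,3,'pics/s5.png')"
```

```text
clock: 7.9
eef_pos: [427.5, 326.3, 142.0]
tcp_rot: [3.141, -0.002, 1.711]
contact_force: [0.1, 0.5, 1.1]
opening: 0.699
t 7.9 p [427.5 326.3 142. ] rot [ 1.7997e+02 -1.2000e-01  9.8020e+01] J [  8.5 388.7] F [0.1 0.5 1.1] Fj [0.2, 0.5] op 0.7 q [0.65 0.31 1.89 0.   0.94 0.51]
```

View pics/s5.png

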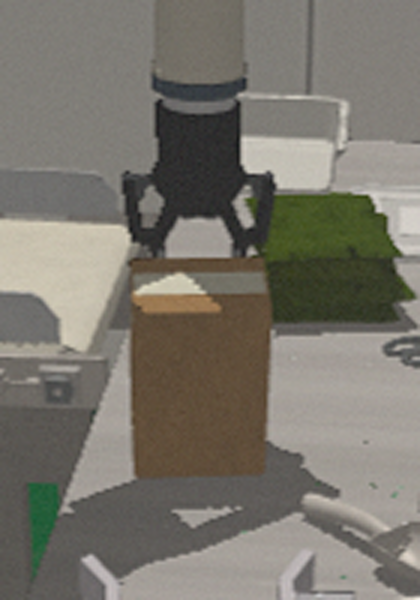

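Base edge still at row 218 and the top edge is coming down, so the carton is tipping rather than sliding. I'll continue.

```bash
python3 -m inch '[[0.7,-7,0,0,0,0,0],[0.7,-7,0,0,0,0,0],[0.7,-7,0,0,0,0,0],[0.7,-7,0,0,0,0,0],[0.7,-7,0,0,0,0,0],[0.7,-7,0,0,0,0,0]]'; python3 -c "
from h import *;state()
cv2.imwrite('pics/side6.png',viewer.grab_frame('side')[:,:,::-1])
crop('pics/side6.png',230,60,370,260,3,'pics/s6.png')"
```

```text
clock: 8.55
eef_pos: [433.0, 279.5, 141.4]
tcp_rot: [-3.14, 0.0, 1.711]
contact_force: [0.1, -0.6, -1.0]
opening: 0.703
t 8.55 p [433.  279.5 141.4] rot [-179.92    0.     98.02] J [  7.5 341.6] F [ 0.1 -0.6 -1. ] Fj [-0.0, -0.6] op 0.7 q [0.57 0.28 1.94 0.   0.92 0.43]
```

View pics/s6.png

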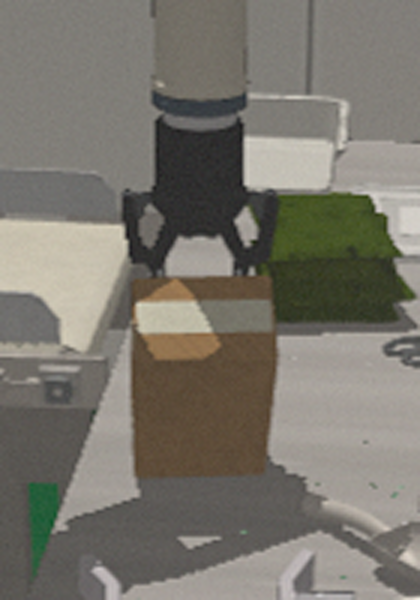

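```bash
python3 -m inch '[[0.7,-6,0,0,0,0,0],[0.7,-6,0,0,0,0,0],[0.7,-6,0,0,0,0,0],[0.7,0,0,0,0,0,0],[0.7,0,0,0,0,0,0],[0.7,0,0,0,0,0,0]]'; python3 -c "
from h import *;state()
for n in('side','top'): cv2.imwrite(f'pics/{n}7.png',viewer.grab_frame(n)[:,:,::-1])
crop('pics/side7.png',220,60,400,280,2.5,'pics/s7.png');crop('pics/top7.png',90,190,270,320,4.4,'pics/t7.png')"
```

```text
clock: 9.2
eef_pos: [435.7, 258.7, 141.2]
tcp_rot: [-3.14, 0.001, 1.71]
contact_force: [0.1, 0.6, 0.5]
opening: 0.703
t 9.2 p [435.7 258.7 141.2] rot [-1.7988e+02  4.0000e-02  9.7960e+01] J [  7.2 320.6] F [0.1 0.6 0.5] Fj [0.2, 0.5] op 0.7 q [0.53 0.27 1.96 0.   0.92 0.39]
```

View pics/s7.png

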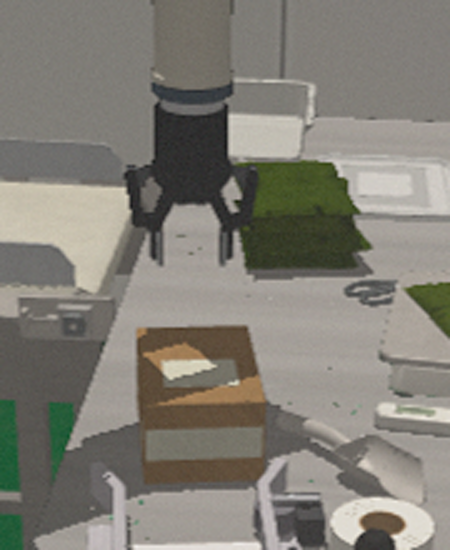

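View pics/t7.png

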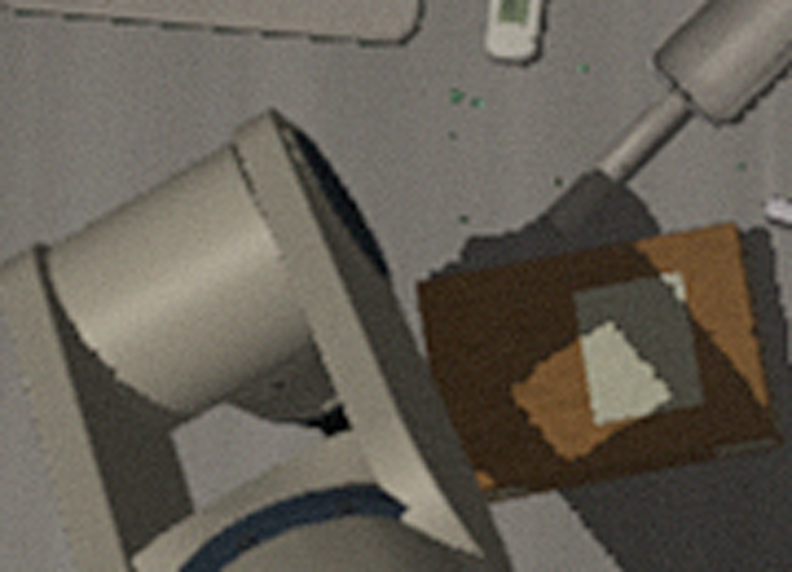

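The carton now lies flat with its label panel up. Its top-face corners in the crop are about (418,283), (737,224), (778,440) and (488,497).

```bash
python3 - <<'E'
from h import *
def c(x,y,z,s=4.4,o=(90,190)): return at("top",(x+.5)/s-.5+o[0],(y+.5)/s-.5+o[1],z)
C=[c(x,y,90) for x,y in((418,283),(737,224),(778,440),(488,497))]
for p in C: print(p.round(1),J(p).round(1))
for i in range(4):
    d=C[(i+1)%4]-C[i];print(np.linalg.norm(d).round(1),np.degrees(np.arctan2(d[1],d[0])).round(2))
E
```

```text
[496.9 256.5  90. ] [ 67.6 309.9]
[527.   81.2  90. ] [ 73.1 132.2]
[407.2  59.   90. ] [-48.6 126.7]
[378.9 216.4  90. ] [-54.8 286.5]
177.8 -80.26
121.8 -169.5
159.9 100.19
124.6 18.76
```

```bash
python3 - <<'E'
from h import *
for p in ((218,241),(225,232),(240,215),(272,190),(303,200),(290,222)): print(p,J(at("top",*p,15)).round(0))
E
```

```text
(218, 241) [101. 236.]
(225, 232) [121. 215.]
(240, 215) [159. 171.]
(272, 190) [212.  80.]
(303, 200) [173.   5.]
(290, 222) [121.  47.]
```

```bash
python3 -m inch '[[0.7,0,20,0,0,0,8],[0.7,0,20,0,0,0,8],[0.7,0,20,0,0,0,8],[0.7,0,20,0,0,0,8],[0.7,0,0,0,0,0,8],[0.7,0,0,0,0,0,8],[0.7,0,0,0,0,0,8],[0.7,0,0,0,0,0,8]]'; python3 -m inch '[[0.7,0,0,0,0,0,8],[0.7,0,0,0,0,0,8],[0.7,0,0,0,0,0,7],[0.7,0,0,0,0,0,0]]'; python3 -c "
from h import *;state()"
```

```text
clock: 10.1
eef_pos: [517.4, 254.5, 140.4]
tcp_rot: [-3.141, 0.002, 0.554]
contact_force: [0.6, 0.0, 1.4]
opening: 0.702
clock: 10.5
eef_pos: [517.2, 255.4, 140.0]
tcp_rot: [3.141, 0.003, 0.133]
contact_force: [0.5, -0.6, 0.3]
opening: 0.703
t 10.5 p [517.2 255.4 140. ] rot [1.7997e+02 1.6000e-01 7.6300e+00] J [ 87.5 306.1] F [ 0.5 -0.6  0.3] Fj [0.4, -0.7] op 0.7 q [0.46 0.37 1.81 0.   0.97 1.89]
```

```bash
python3 -m inch '[[0.7,8,30,0,0,0,-0.3],[0.7,8,30,0,0,0,0],[0.7,4,25,0,0,0,0],[0.7,0,0,30,0,0,0],[0.7,0,0,30,0,0,0],[0.7,0,0,25,0,0,0],[0.7,0,0,18,0,0,0],[0.7,0,0,0,0,0,0]]'; python3 -c "
from h import *;state()
for n in('side','top'): cv2.imwrite(f'pics/{n}8.png',viewer.grab_frame(n)[:,:,::-1])
crop('pics/side8.png',220,60,400,280,2.5,'pics/s8.png');crop('pics/top8.png',90,190,270,320,4.4,'pics/t8.png')"
```

```text
clock: 11.3
eef_pos: [552.2, 172.8, 35.0]
tcp_rot: [-3.141, -0.002, 0.173]
contact_force: [0.1, 0.3, 0.3]
opening: 0.701
t 11.3 p [552.2 172.8  35. ] rot [-1.7998e+02 -1.2000e-01  9.9300e+00] J [110.8 219.4] F [0.1 0.3 0.3] Fj [0.1, 0.3] op 0.7 q [0.3  0.52 1.87 0.   0.76 1.7 ]
```

View pics/s8.png

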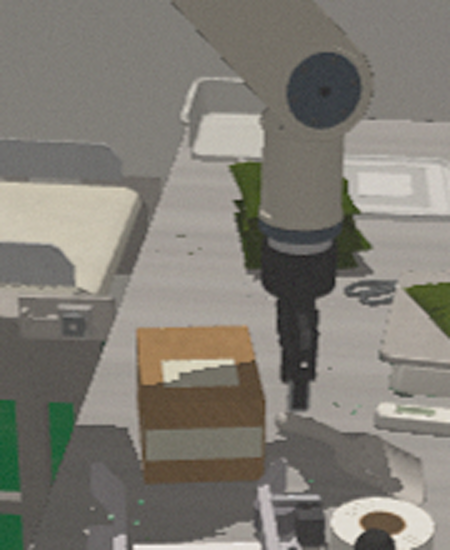

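View pics/t8.png

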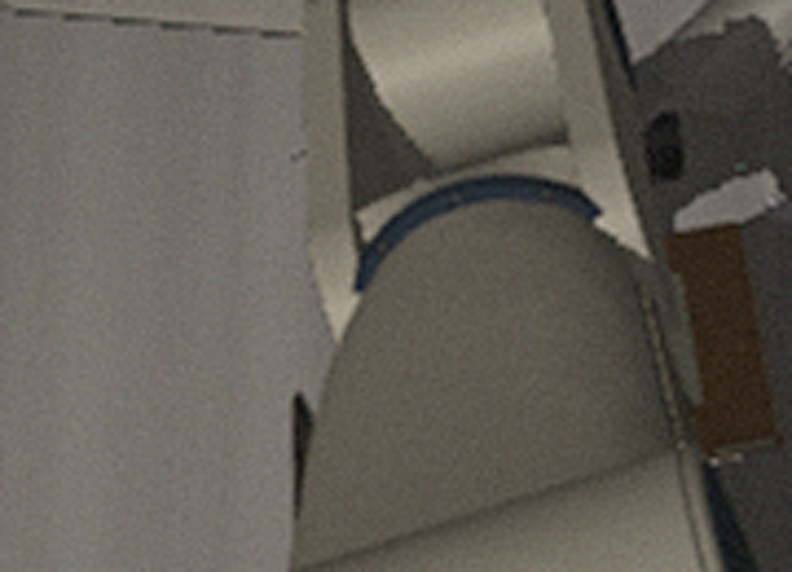

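```bash
python3 -m inch '[[0.7,-7,0,0,0,0,2],[0.7,-7,0,0,0,0,0],[0.7,-6,0,0,0,0,0],[0.7,-4,0,0,0,0,0],[0.7,-4,0,0,0,0,0],[0.7,0,0,0,0,0,0]]'; python3 -c "
from h import *;state()"
```

```text
clock: 12.0
eef_pos: [527.7, 170.5, 42.3]
tcp_rot: [-3.139, -0.013, 0.144]
contact_force: [-0.5, -0.6, -0.4]
opening: 0.7
t 12.0 p [527.7 170.5  42.3] rot [-179.87   -0.77    8.23] J [ 86.2 220.5] F [-0.5 -0.6 -0.4] Fj [-0.6, -0.5] op 0.7 q [0.31 0.47 1.93 0.   0.73 1.74]
```

```bash
python3 -m inch '[[0.7,-4,0,1,0,0,0],[0.7,-4,0,1,0,0,0]]'; python3 -c "
from h import *;state()";python3 -m inch '[[0.7,-4,0,1,0,0,0],[0.7,-4,0,1,0,0,0]]'; python3 -c "
from h import *;state()
for n in('side',): cv2.imwrite(f'pics/{n}9.png',viewer.grab_frame(n)[:,:,::-1])
crop('pics/side9.png',220,160,400,340,3.3,'pics/s9.png')"
```

```text
clock: 12.2
eef_pos: [523.6, 170.1, 41.8]
tcp_rot: [-3.139, -0.021, 0.145]
contact_force: [7.4, -1.5, 6.9]
opening: 0.699
t 12.2 p [523.6 170.1  41.8] rot [-179.85   -1.22    8.32] J [ 82.  220.7] F [ 7.4 -1.5  6.9] Fj [7.2, -2.5] op 0.7 q [ 0.31  0.47  1.94 -0.    0.71  1.74]
clock: 12.4
eef_pos: [521.3, 170.0, 41.9]
tcp_rot: [-3.138, -0.033, 0.147]
contact_force: [6.2, 0.2, 5.3]
opening: 0.701
t 12.4 p [521.3 170.   41.9] rot [-179.82   -1.89    8.42] J [ 79.8 220.9] F [6.2 0.2 5.3] Fj [6.2, -0.7] op 0.7 q [ 0.31  0.46  1.96 -0.    0.69  1.74]
```

View pics/s9.png

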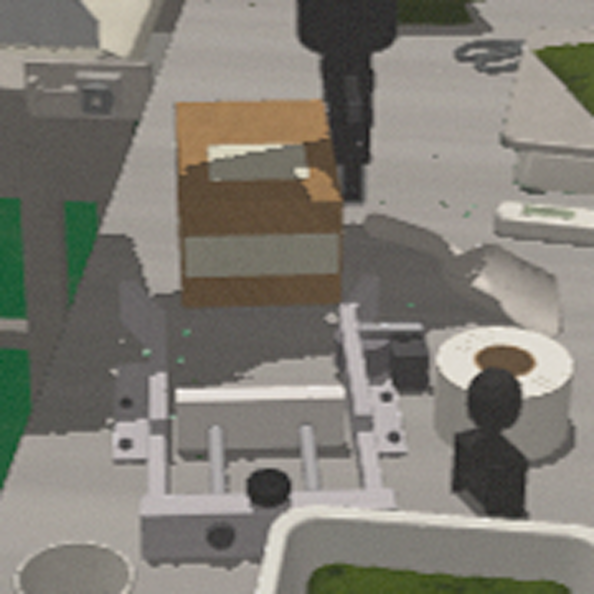

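```bash
python3 -m inch '[[0.7,-5,0,0,0,-1.5,0],[0.7,-5,0,0,0,0,0]]'; python3 -c "
from h import *;state()";python3 -m inch '[[0.7,-5,0,0,0,0,0],[0.7,-5,0,0,0,0,0]]'; python3 -c "
from h import *;state()"
```

```text
clock: 12.65
eef_pos: [513.3, 168.9, 42.5]
tcp_rot: [-3.138, -0.011, 0.148]
contact_force: [2.5, 0.7, -1.6]
opening: 0.704
t 12.65 p [513.3 168.9  42.5] rot [-179.8    -0.61    8.46] J [ 71.7 220.9] F [ 2.5  0.7 -1.6] Fj [2.6, 0.3] op 0.7 q [0.31 0.46 1.96 0.   0.72 1.74]
clock: 12.85
eef_pos: [503.1, 167.5, 42.3]
tcp_rot: [-3.138, -0.012, 0.147]
contact_force: [2.8, 0.5, -0.3]
opening: 0.701
t 12.85 p [503.1 167.5  42.3] rot [-179.78   -0.68    8.43] J [ 61.4 220.9] F [ 2.8  0.5 -0.3] Fj [2.9, 0.1] op 0.7 q [0.32 0.45 1.98 0.   0.71 1.74]
```

```bash
python3 -m inch '[[0.7,15,0,0,0,0,0],[0.7,15,0,-30,0,0,0],[0.7,0,-10,-40,0,0,0],[0.7,0,-40,-20,0,0,0],[0.7,20,-50,0,0,0,0],[0.7,30,-50,0,0,0,0],[0.7,30,-50,0,0,0,0],[0.7,0,0,0,0,0,0]]'; python3 -c "
from h import *;state()
for n in('side','top'): cv2.imwrite(f'pics/{n}10.png',viewer.grab_frame(n)[:,:,::-1])
crop('pics/side10.png',220,160,400,340,3.3,'pics/s10.png');crop('pics/top10.png',90,190,270,320,4.4,'pics/t10.png')"
```

```text
clock: 13.65
eef_pos: [564.0, 366.2, 131.0]
tcp_rot: [-3.141, 0.009, 0.143]
contact_force: [0.9, 0.3, -0.8]
opening: 0.7
t 13.65 p [564.  366.2 131. ] rot [-179.94    0.51    8.2 ] J [149.2 409.3] F [ 0.9  0.3 -0.8] Fj [1.0, 0.2] op 0.7 q [0.57 0.52 1.59 0.01 1.04 2.  ]
```

View pics/s10.png

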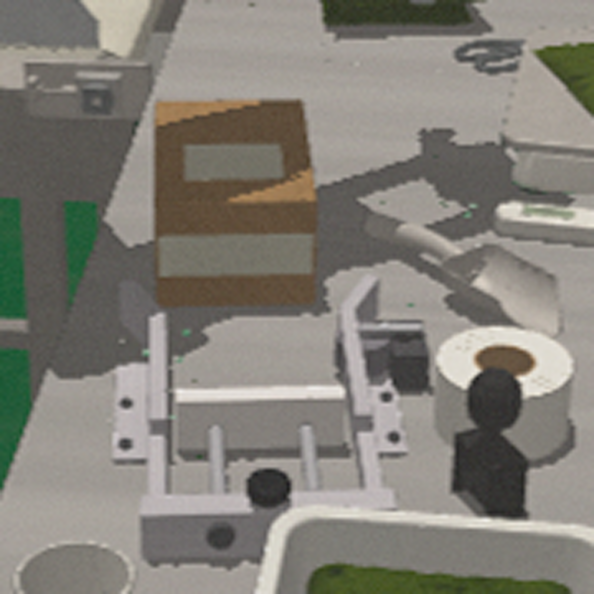

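View pics/t10.png

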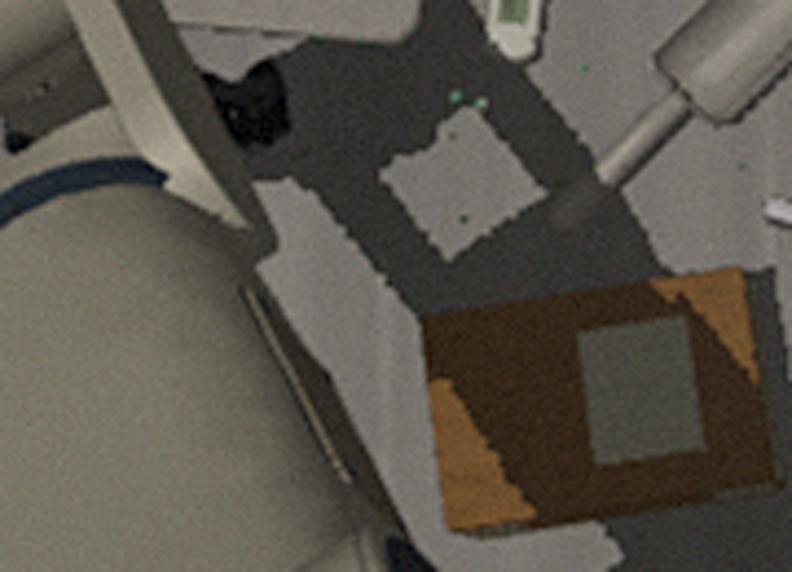

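```bash
python3 - <<'E'
from h import *
def c(x,y,z,s=4.4,o=(90,190)): return at("top",(x+.5)/s-.5+o[0],(y+.5)/s-.5+o[1],z)
C=[c(x,y,90) for x,y in((422,316),(743,268),(780,487),(448,532))]
for p in C: print(p.round(1),J(p).round(1))
print(J(sum(C)/4))
for i in range(4):
    d=C[(i+1)%4]-C[i];print(np.linalg.norm(d).round(1),np.degrees(np.arctan2(d[1],d[0])).round(2))
def s(x,y,z): return J(at("side",(x+.5)/3.3-.5+220,(y+.5)/3.3-.5+160,z)).round(1)
print("side lead top",s(157,236,90),s(315,202,90),"bot",s(157,304,0),s(315,301,0),"stop top face-far",s(176,390,44),s(346,388,44))
E
```

```text
[478.6 253.9  90. ] [ 49.1 309.9]
[502.3  77.9  90. ] [ 48.3 132.3]
[381.6  58.   90. ] [-74.1 129.3]
[360.4 237.7  90. ] [-70.2 310.2]
[-11.73408432 220.43798742]
177.6 -82.31
122.4 -170.63
181.0 96.74
119.3 7.81
side lead top [-65.5  80. ] [ 49.2 130. ] bot [-67.9 139.6] [ 51.4 141. ] stop top face-far [-52.4 -50.3] [ 60.4 -51.3]
```

```bash
python3 -m inch '[[0.7,-44,31,0,0,0,0],[0.7,-44,31,0,0,0,0],[0.7,-44,31,0,0,0,0],[0.7,-44,31,0,0,0,0],[0.7,-44,31,0,0,0,0],[0.7,-40,31,0,0,0,0],[0.7,0,0,0,0,0,0]]'; python3 -c "
from h import *;state()"
```

```text
clock: 14.45
eef_pos: [334.4, 147.2, 128.4]
tcp_rot: [3.133, 0.031, 0.138]
contact_force: [-0.0, 0.3, -0.0]
opening: 0.699
t 14.45 p [334.4 147.2 128.4] rot [179.48   1.76   7.91] J [-108.5  224.1] F [-0.   0.3 -0. ] Fj [0.0, 0.3] op 0.7 q [ 0.41  0.09  2.22 -0.    0.86  1.84]
```

```bash
python3 -m inch '[[0.7,-3,0,10,0.5,1.7,0],[0.7,0,0,25,0,0,0],[0.7,0,0,25,0,0,0],[0.7,0,0,20,0,0,0],[0.7,0,0,5,0,0,0],[0.7,0,0,0,0,0,0]]'; python3 -c "
from h import *;state()"
```

```text
clock: 15.05
eef_pos: [322.9, 139.3, 41.5]
tcp_rot: [3.14, 0.003, 0.13]
contact_force: [0.6, 0.0, 0.1]
opening: 0.697
t 15.05 p [322.9 139.3  41.5] rot [179.92   0.19   7.46] J [-120.9  217.9] F [0.6 0.  0.1] Fj [0.6, -0.0] op 0.7 q [ 0.4   0.25  2.33 -0.    0.56  1.84]
```

```bash
python3 -m inch '[[0.7,9,0,0,0,0,-0.5],[0.7,9,0,0,0,0,0],[0.7,9,0,0,0,0,0],[0.7,4,0,0,0,0,0]]'; python3 -c "
from h import *;state()"; python3 -m inch '[[0.7,4,0,0,0,0,0]]'; python3 -m inch '[[0.7,4,0,0,0,0,0]]'; python3 -c "
from h import *;state()"
```

```text
clock: 15.45
eef_pos: [357.5, 144.0, 43.9]
tcp_rot: [3.141, -0.0, 0.139]
contact_force: [-0.3, 0.3, 0.4]
opening: 0.7
t 15.45 p [357.5 144.   43.9] rot [ 1.7997e+02 -2.0000e-02  7.9800e+00] J [-86.  217.7] F [-0.3  0.3  0.4] Fj [-0.2, 0.4] op 0.7 q [ 0.38  0.28  2.27 -0.    0.59  1.81]
clock: 15.55
eef_pos: [362.3, 144.7, 44.2]
tcp_rot: [3.141, -0.001, 0.139]
contact_force: [-3.5, -0.2, 0.9]
opening: 0.703
clock: 15.65
eef_pos: [365.7, 145.0, 44.1]
tcp_rot: [3.141, 0.001, 0.139]
contact_force: [-7.6, -0.9, 6.3]
opening: 0.699
t 15.65 p [365.7 145.   44.1] rot [1.7996e+02 6.0000e-02 7.9700e+00] J [-77.8 217.7] F [-7.6 -0.9  6.3] Fj [-7.6, 0.2] op 0.7 q [ 0.37  0.29  2.25 -0.    0.6   1.81]
```

```bash
python3 -m inch '[[0.7,3,0,-1,0,0,0]]'; python3 -c "
from h import *;state()"; python3 -m inch '[[0.7,3,0,-0.5,0,0,0]]'; python3 -c "
from h import *;state()"
```

```text
clock: 15.75
eef_pos: [368.0, 145.2, 44.9]
tcp_rot: [3.141, 0.003, 0.139]
contact_force: [-3.4, 0.1, -0.4]
opening: 0.697
t 15.75 p [368.  145.2  44.9] rot [1.7994e+02 1.7000e-01 7.9600e+00] J [-75.5 217.5] F [-3.4  0.1 -0.4] Fj [-3.4, 0.5] op 0.7 q [ 0.37  0.29  2.24 -0.    0.61  1.8 ]
clock: 15.85
eef_pos: [370.5, 145.4, 45.3]
tcp_rot: [3.14, 0.004, 0.139]
contact_force: [-2.2, -0.5, -1.4]
opening: 0.699
t 15.85 p [370.5 145.4  45.3] rot [179.93   0.25   7.97] J [-72.9 217.4] F [-2.2 -0.5 -1.4] Fj [-2.3, -0.2] op 0.7 q [ 0.37  0.29  2.24 -0.    0.61  1.8 ]
```

```bash
python3 -m inch '[[0.7,-15,0,0,0,0,0],[0.7,-15,0,-20,0,0,0],[0.7,0,0,-35,0,0,0],[0.7,0,-20,-35,0,0,0],[0.7,20,-40,0,0,0,0],[0.7,30,-45,0,0,0,0],[0.7,30,-45,0,0,0,0],[0.7,25,-20,0,0,0,0]]';  python3 -m inch '[[0.7,0,0,0,0,0,-8],[0.7,0,0,0,0,0,-8],[0.7,0,0,0,0,0,-8],[0.7,0,0,0,0,0,-8],[0.7,0,0,0,0,0,-8],[0.7,0,0,0,0,0,-8],[0.7,0,0,0,0,0,-8],[0.7,0,0,0,0,0,-8]]'; python3 -m inch '[[0.7,0,0,0,0,0,-8],[0.7,0,0,0,0,0,-8],[0.7,0,0,0,0,0,-8],[0.7,0,0,0,0,0,0]]'; python3 -c "
from h import *;state()
for n in('side','top'): cv2.imwrite(f'pics/{n}11.png',viewer.grab_frame(n)[:,:,::-1])
crop('pics/side11.png',220,160,400,340,3.3,'pics/s11.png');crop('pics/top11.png',90,190,270,320,4.4,'pics/t11.png')"
```

```text
clock: 16.65
eef_pos: [412.1, 319.2, 138.9]
tcp_rot: [-3.14, 0.0, 0.135]
contact_force: [-0.2, -0.1, -0.5]
opening: 0.7
clock: 17.45
eef_pos: [408.9, 322.4, 137.8]
tcp_rot: [3.139, -0.005, 1.298]
contact_force: [0.8, 0.2, -0.3]
opening: 0.704
clock: 17.85
eef_pos: [405.6, 321.1, 137.4]
tcp_rot: [3.136, -0.003, 1.738]
contact_force: [-0.3, -0.6, 0.6]
opening: 0.696
t 17.85 p [405.6 321.1 137.4] rot [179.7   -0.2   99.58] J [-13.9 386.6] F [-0.3 -0.6  0.6] Fj [-0.4, -0.6] op 0.7 q [0.67 0.28 1.94 0.   0.91 0.5 ]
```

View pics/s11.png

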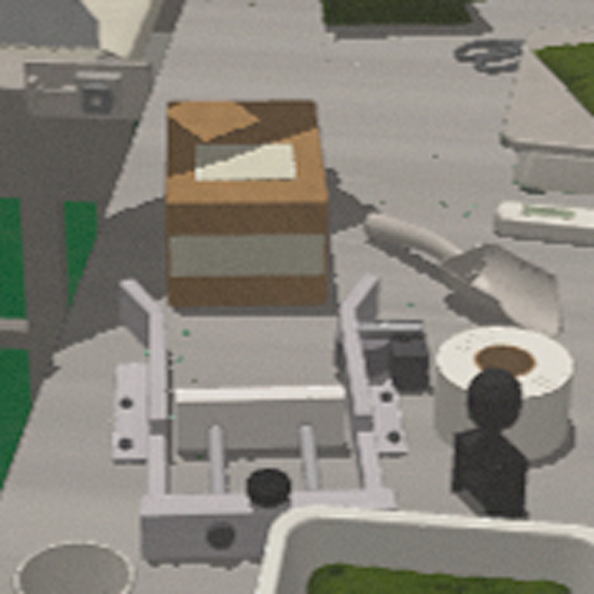

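View pics/t11.png

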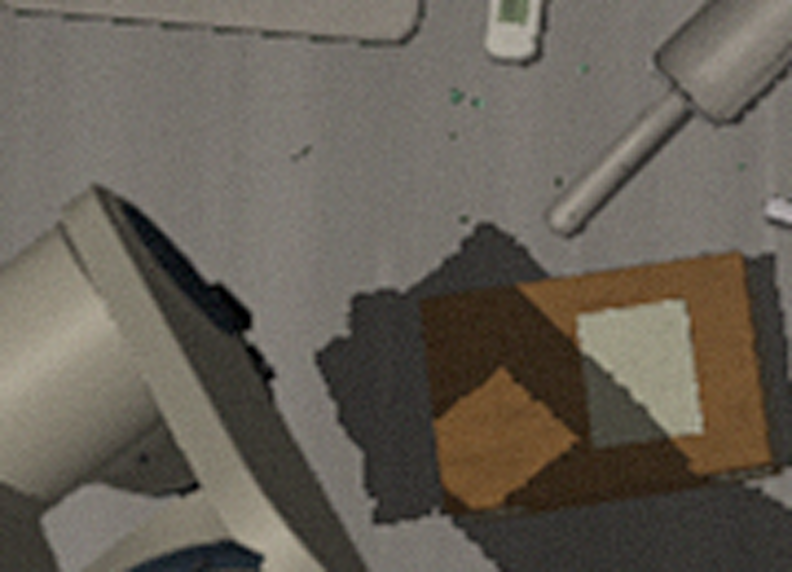

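```bash
python3 - <<'E'
from h import *
def c(x,y,z,s=4.4,o=(90,190)): return at("top",(x+.5)/s-.5+o[0],(y+.5)/s-.5+o[1],z)
C=[c(x,y,90) for x,y in((420,298),(742,251),(772,467),(443,514))]
for p in C: print(p.round(1),J(p).round(1))
print(J(sum(C)/4))
for i in range(4):
    d=C[(i+1)%4]-C[i];print(np.linalg.norm(d).round(1),np.degrees(np.arctan2(d[1],d[0])).round(2))
E
```

```text
[488.6 255.2  90. ] [ 59.1 309.8]
[511.8  78.5  90. ] [ 57.7 131.5]
[392.5  62.3  90. ] [-62.6 132. ]
[370.1 240.6  90. ] [-60.2 311.7]
[ -1.47670762 221.27548306]
178.3 -82.5
120.4 -172.29
179.7 97.16
119.3 7.04
```

```bash
python3 -m inch '[[0.7,0,4,25,0.3,0,1.6],[0.7,0,4,30,0,0,0],[0.7,0,3,30,0,0,0],[0.7,0,0,22,0,0,0],[0.7,-10,0,4,0,0,0],[0.7,-10,0,0,0,0,0],[0.7,-10,0,0,0,0,0],[0.7,0,0,0,0,0,0]]'; python3 -c "
from h import *;state()"
```

```text
clock: 18.75
eef_pos: [421.7, 292.2, 26.1]
tcp_rot: [3.136, -0.007, 1.679]
contact_force: [-0.0, 0.6, 0.2]
opening: 0.702
t 18.75 p [421.7 292.2  26.1] rot [179.69  -0.39  96.18] J [ -2.  355.7] F [-0.   0.6  0.2] Fj [0.0, 0.6] op 0.7 q [0.6  0.46 2.02 0.01 0.66 0.49]
```

```bash
python3 -m inch '[[0.7,-10,0,0,0.3,-0.4,-1.7],[0.7,-10,0,0,0,0,0],[0.7,-5,0,0,0,0,0],[0.7,-5,0,0,0,0,0]]'; python3 -c "
from h import *;state()"; python3 -m inch '[[0.7,-5,0,0,0,0,0],[0.7,-5,0,0,0,0,0]]'; python3 -c "
from h import *;state()"
```

```text
clock: 19.15
eef_pos: [428.2, 261.8, 29.7]
tcp_rot: [3.135, -0.003, 1.705]
contact_force: [-0.6, 6.4, 0.2]
opening: 0.698
t 19.15 p [428.2 261.8  29.7] rot [179.62  -0.18  97.67] J [3.000e-01 3.247e+02] F [-0.6  6.4  0.2] Fj [0.3, 6.4] op 0.7 q [0.55 0.44 2.04 0.   0.66 0.41]
clock: 19.35
eef_pos: [430.1, 251.9, 30.2]
tcp_rot: [3.133, -0.004, 1.703]
contact_force: [-0.1, 2.1, -1.3]
opening: 0.705
t 19.35 p [430.1 251.9  30.2] rot [179.54  -0.25  97.6 ] J [  0.8 314.6] F [-0.1  2.1 -1.3] Fj [0.2, 2.1] op 0.7 q [0.53 0.43 2.05 0.   0.65 0.39]
```

```bash
python3 -m inch '[[0.7,-6,0,0.2,0.4,0,-0.3],[0.7,-6,0,0.2,0,0,0],[0.7,-6,0,0.2,0,0,0],[0.7,-6,0,0.2,0,0,0],[0.7,-6,0,0.2,0,0,0]]'; python3 -c "
from h import *;state()
cv2.imwrite('pics/side12.png',viewer.grab_frame('side')[:,:,::-1])
crop('pics/side12.png',220,160,400,340,3.3,'pics/s12.png')"
```

```text
clock: 19.85
eef_pos: [435.5, 221.4, 29.5]
tcp_rot: [3.139, -0.006, 1.709]
contact_force: [-0.4, 4.3, 1.9]
opening: 0.703
t 19.85 p [435.5 221.4  29.5] rot [179.84  -0.37  97.91] J [  1.9 283.6] F [-0.4  4.3  1.9] Fj [0.2, 4.3] op 0.7 q [0.46 0.42 2.07 0.01 0.65 0.32]
```

View pics/s12.png

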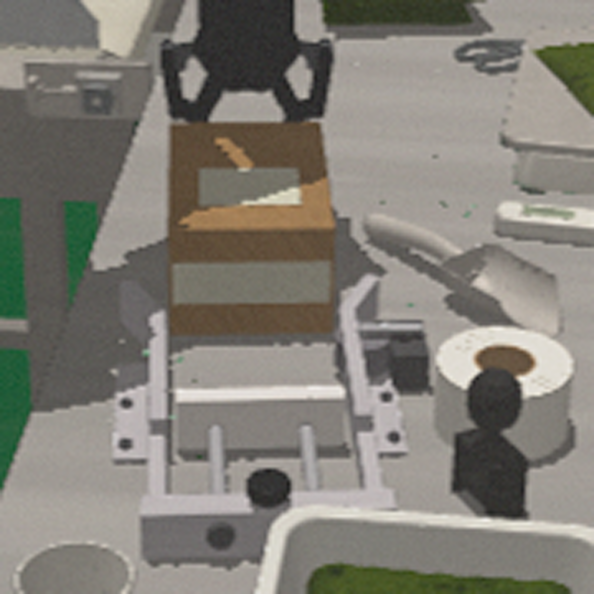

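```bash
python3 -m inch '[[0.7,-6,-0.5,0,0,0,0],[0.7,-6,-0.5,0,0,0,0],[0.7,-5,0,0,0,0,0]]'; python3 -c "
from h import *;state()"; python3 -m inch '[[0.7,-5,0,0,0,0,0],[0.7,-5,0,0,0,0,0],[0.7,-5,0,0,0,0,0]]'; python3 -c "
from h import *;state()"
```

```text
clock: 20.2
eef_pos: [436.9, 202.5, 29.3]
tcp_rot: [3.139, -0.006, 1.709]
contact_force: [-0.2, 5.4, 2.1]
opening: 0.698
t 20.2 p [436.9 202.5  29.3] rot [179.85  -0.35  97.92] J [  0.7 264.7] F [-0.2  5.4  2.1] Fj [0.5, 5.4] op 0.7 q [0.43 0.42 2.08 0.01 0.64 0.28]
clock: 20.5
eef_pos: [439.1, 186.4, 29.3]
tcp_rot: [3.139, -0.006, 1.709]
contact_force: [-0.9, 4.9, 1.9]
opening: 0.701
t 20.5 p [439.1 186.4  29.3] rot [179.85  -0.36  97.91] J [  0.7 248.5] F [-0.9  4.9  1.9] Fj [-0.3, 4.9] op 0.7 q [0.39 0.41 2.09 0.01 0.63 0.25]
```

Next comes the roller zone, in smaller steps.

```bash
for a in 1; do :; done; python3 -m inch '[[0.7,-4,0,0,0,0,0],[0.7,-4,0,0,0,0,0]]'; python3 -m inch '[[0.7,-4,0,0,0,0,0],[0.7,-4,0,0,0,0,0]]';python3 -m inch '[[0.7,-4,0,0,0,0,0],[0.7,-4,0,0,0,0,0]]'; python3 -c "
from h import *;state()"
```

```text
clock: 20.7
eef_pos: [440.3, 177.6, 29.3]
tcp_rot: [3.139, -0.006, 1.709]
contact_force: [-1.0, 5.4, 3.0]
opening: 0.698
clock: 20.9
eef_pos: [441.3, 169.4, 29.3]
tcp_rot: [3.139, -0.007, 1.708]
contact_force: [-1.7, 7.5, 2.7]
opening: 0.698
clock: 21.1
eef_pos: [442.5, 161.5, 29.3]
tcp_rot: [3.139, -0.008, 1.707]
contact_force: [-1.1, 6.7, 2.7]
opening: 0.698
t 21.1 p [442.5 161.5  29.3] rot [179.86  -0.45  97.82] J [  0.5 223.3] F [-1.1  6.7  2.7] Fj [-0.2, 6.8] op 0.7 q [0.34 0.41 2.1  0.01 0.63 0.19]
```

```bash
python3 -m inch '[[0.7,-4,0,0,0,0,0],[0.7,-4,0,0,0,0,0],[0.7,-4,0,0,0,0,0],[0.7,-4,0,0,0,0,0]]'; python3 -m inch '[[0.7,-4,0,0,0,0,0],[0.7,-4,0,0,0,0,0],[0.7,-4,0,0,0,0,0],[0.7,-4,0,0,0,0,0]]';python3 -c "
from h import *;state()
cv2.imwrite('pics/side13.png',viewer.grab_frame('side')[:,:,::-1])
crop('pics/side13.png',220,160,400,340,3.3,'pics/s13.png')"
```

```text
clock: 21.5
eef_pos: [444.9, 145.4, 29.2]
tcp_rot: [3.139, -0.009, 1.707]
contact_force: [-0.6, 6.5, 3.0]
opening: 0.701
clock: 21.9
eef_pos: [447.1, 129.5, 29.2]
tcp_rot: [3.138, -0.011, 1.708]
contact_force: [-1.0, 7.6, 2.6]
opening: 0.699
t 21.9 p [447.1 129.5  29.2] rot [179.82  -0.6   97.85] J [  0.7 191. ] F [-1.   7.6  2.6] Fj [0.1, 7.7] op 0.7 q [0.27 0.4  2.11 0.02 0.62 0.12]
```

View pics/s13.png

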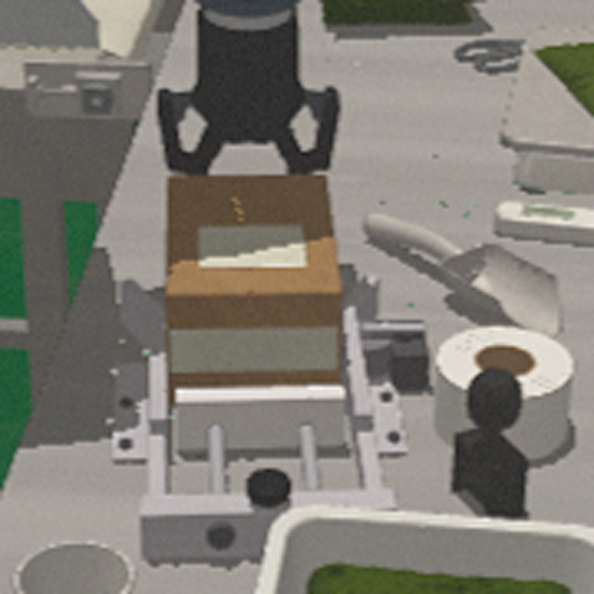

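```bash
python3 -m inch '[[0.7,-4,0,0,0,0,0],[0.7,-4,0,0,0,0,0],[0.7,-4,0,0,0,0,0],[0.7,-4,0,0,0,0,0]]'; python3 -m inch '[[0.7,-4,0,0,0,0,0],[0.7,-4,0,0,0,0,0],[0.7,-3,0,0,0,0,0]]'; python3 -m inch '[[0.7,-2,0,0,0,0,0]]'; python3 -m inch '[[0.7,-2,0,0,0,0,0]]';python3 -m inch '[[0.7,-2,0,0,0,0,0]]';python3 -c "
from h import *;state()"
```

```text
clock: 22.35
eef_pos: [449.2, 113.1, 29.2]
tcp_rot: [3.139, -0.011, 1.709]
contact_force: [-0.7, 7.4, 2.9]
opening: 0.7
clock: 22.65
eef_pos: [450.5, 102.1, 29.1]
tcp_rot: [3.139, -0.012, 1.71]
contact_force: [-1.6, 8.1, 3.4]
opening: 0.696
clock: 22.75
eef_pos: [450.7, 100.1, 29.1]
tcp_rot: [3.139, -0.012, 1.711]
contact_force: [-0.9, 8.0, 1.0]
opening: 0.699
clock: 22.85
eef_pos: [450.9, 98.1, 29.2]
tcp_rot: [3.139, -0.013, 1.711]
contact_force: [-0.5, 7.3, 2.8]
opening: 0.7
clock: 22.95
eef_pos: [451.1, 96.1, 29.1]
tcp_rot: [3.139, -0.013, 1.712]
contact_force: [-1.6, 7.8, 3.1]
opening: 0.708
t 22.95 p [451.1  96.1  29.1] rot [179.84  -0.74  98.08] J [ -0.  157.4] F [-1.6  7.8  3.1] Fj [-0.5, 7.9] op 0.71 q [0.2  0.4  2.12 0.02 0.62 0.04]
```

```bash
python3 -m inch '[[0.7,-2,0,0,0,0,0]]'; python3 -m inch '[[0.7,-2,0,0,0,0,0]]';python3 -m inch '[[0.7,-1.5,0,0,0,0,0]]';python3 -m inch '[[0.7,-1,0,0,0,0,0]]';python3 -m inch '[[0.7,-1,0,0,0,0,0]]';python3 -m inch '[[0.7,-1,0,0,0,0,0]]';python3 -c "
from h import *;state()
cv2.imwrite('pics/side14.png',viewer.grab_frame('side')[:,:,::-1])
crop('pics/side14.png',250,210,350,310,6,'pics/s14.png')"
```

```text
clock: 23.05
eef_pos: [451.2, 94.1, 29.1]
tcp_rot: [3.139, -0.013, 1.712]
contact_force: [-0.6, 7.7, 2.9]
opening: 0.696
clock: 23.15
eef_pos: [451.4, 92.2, 29.2]
tcp_rot: [3.139, -0.013, 1.713]
contact_force: [0.3, 8.3, 3.1]
opening: 0.701
clock: 23.25
eef_pos: [451.5, 90.7, 29.2]
tcp_rot: [3.139, -0.014, 1.714]
contact_force: [-1.2, 7.2, 3.7]
opening: 0.698
clock: 23.35
eef_pos: [451.4, 89.7, 29.2]
tcp_rot: [3.139, -0.014, 1.714]
contact_force: [-1.5, 7.4, 4.0]
opening: 0.701
clock: 23.45
eef_pos: [451.5, 88.7, 29.2]
tcp_rot: [3.139, -0.014, 1.715]
contact_force: [-1.0, 7.2, 3.0]
opening: 0.703
clock: 23.55
eef_pos: [451.6, 87.8, 29.2]
tcp_rot: [3.139, -0.014, 1.715]
contact_force: [-0.2, 7.8, 3.7]
opening: 0.696
t 23.55 p [451.6  87.8  29.2] rot [179.88  -0.81  98.27] J [ -0.7 149.1] F [-0.2  7.8  3.7] Fj [0.9, 7.8] op 0.7 q [0.18 0.39 2.12 0.02 0.62 0.01]
```

View pics/s14.png

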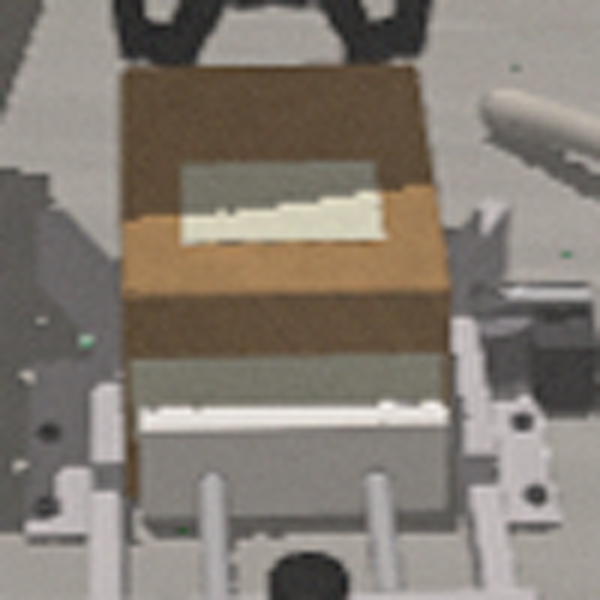

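```bash
python3 -m inch '[[0.7,-1,0,0,0,0,0.2]]'; python3 -m inch '[[0.7,-1,0,0,0,0,0]]';python3 -m inch '[[0.7,-1,0,0,0,0,0]]';python3 -c "
from h import *;state()"
```

```text
clock: 23.7
eef_pos: [451.7, 86.8, 29.2]
tcp_rot: [3.139, -0.014, 1.712]
contact_force: [0.1, 7.3, 2.1]
opening: 0.703
clock: 23.8
eef_pos: [451.8, 85.9, 29.2]
tcp_rot: [3.139, -0.014, 1.713]
contact_force: [0.2, 7.1, 1.4]
opening: 0.699
clock: 23.9
eef_pos: [451.9, 85.4, 29.3]
tcp_rot: [3.139, -0.015, 1.713]
contact_force: [-2.7, 17.8, 4.4]
opening: 0.702
t 23.9 p [451.9  85.4  29.3] rot [179.86  -0.87  98.16] J [ -0.6 146.7] F [-2.7 17.8  4.4] Fj [-0.2, 18.0] op 0.7 q [0.17 0.39 2.12 0.03 0.62 0.01]
```

```bash
python3 -m inch '[[0.7,-0.5,0,0,0,0,0]]'; python3 -c "
from h import *;state()";  python3 -m inch '[[0.7,-0.5,0,0,0,0,0]]'; python3 -c "
from h import *;state()
for n in('side','top'): cv2.imwrite(f'pics/{n}15.png',viewer.grab_frame(n)[:,:,::-1])
crop('pics/side15.png',250,210,350,310,6,'pics/s15.png');crop('pics/top15.png',255,210,395,315,5.7,'pics/t15.png')"
```

```text
clock: 24.0
eef_pos: [451.9, 85.4, 29.3]
tcp_rot: [3.139, -0.016, 1.714]
contact_force: [-1.5, 13.1, 2.2]
opening: 0.703
t 24.0 p [451.9  85.4  29.3] rot [179.86  -0.92  98.2 ] J [ -0.7 146.7] F [-1.5 13.1  2.2] Fj [0.3, 13.2] op 0.7 q [0.17 0.39 2.13 0.03 0.62 0.01]
clock: 24.1
eef_pos: [451.8, 85.5, 29.3]
tcp_rot: [3.139, -0.017, 1.715]
contact_force: [-1.2, 11.2, 1.4]
opening: 0.696
t 24.1 p [451.8  85.5  29.3] rot [179.86  -0.96  98.24] J [ -0.8 146.8] F [-1.2 11.2  1.4] Fj [0.3, 11.3] op 0.7 q [0.17 0.39 2.13 0.03 0.62 0.  ]
```

View pics/s15.png

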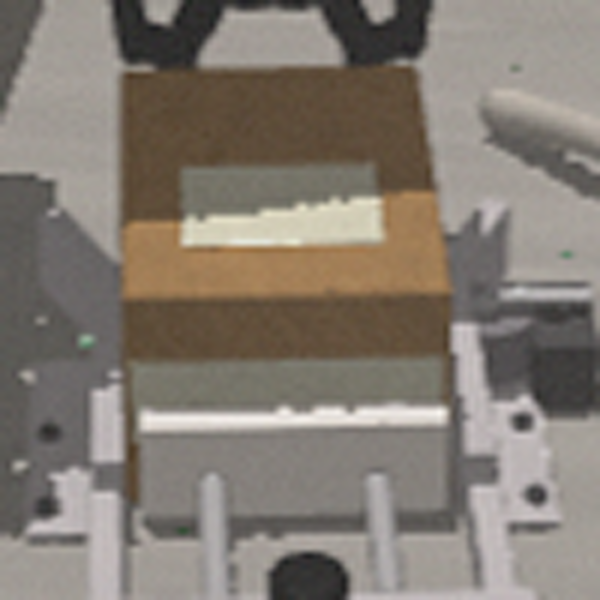

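View pics/t15.png

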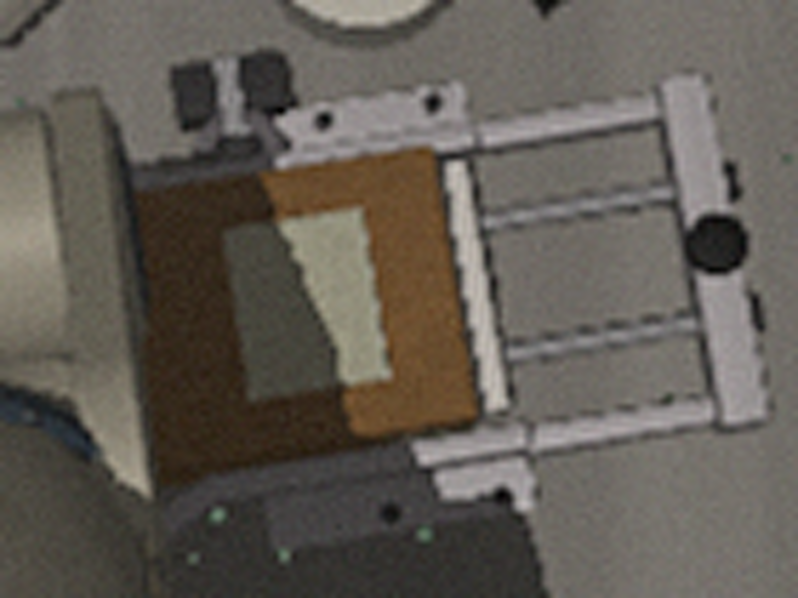

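```bash
python3 - <<'E'
from h import *
def c(x,y,z,s=5.7,o=(255,210)): return J(at("top",(x+.5)/s-.5+o[0],(y+.5)/s-.5+o[1],z)).round(1)
print("lead",c(437,150,90),c(478,418,90))
print("stop back edge top now",c(466,163,44),c(507,408,44),"side edges +x",c(137,190,90))
def s(x,y,z): return J(at("side",(x+.5)/6-.5+250,(y+.5)/6-.5+210,z)).round(1)
print("side lead top",s(124,297,90),s(448,291,90),"trail",s(122,70,90),s(415,66,90))
a=cv2.imread('pics/side0.png')[270:302,262:338].astype(int);b=cv2.imread('pics/side15.png')[270:302,262:338].astype(int)
def ed(f,c):
    g=cv2.cvtColor(cv2.imread(f),cv2.COLOR_BGR2GRAY).astype(int)[268:305,c];return g
for col in (280,295,310): print(ed('pics/side0.png',col)[10:35],ed('pics/side15.png',col)[10:35])
E
```

```text
lead [ 56.6 -47.8] [-59.5 -46.7]
stop back edge top now [ 56.5 -62.2] [-53.1 -62.5] side edges +x [59.2 81.4]
side lead top [-57.6 -47.4] [ 59.  -46.4] trail [-59.6 130.3] [ 58.1 131.3]
[221 219 218 188 118 127 128 129 125 124 125 128 127 127 128 130 126 123
 101  84  67 107 161 156 156] [145 226 221 188 121 128 129 127 129 127 132 127 127 129 128 126 130 127
 100  88  66 103 165 156 159]
[220 220 218 160 124 127 124 128 126 128 126 124 127 130 127 125 129 126
  87  91  89  99 161 158 154] [145 228 221 159 124 126 128 134 127 130 130 126 130 129 129 129 129 126
  87  86  89 106 164 162 157]
[219 220 209 123 124 127 128 128 128 126 122 121 137 126 125 122 119  99
  84  85 104 162 157 158 160] [229 223 210 125 123 130 129 129 131 128 124 122 135 128 127 124 119 102
  86  87 107 164 161 163 160]
```

```bash
python3 -m inch '[[0.7,-0.7,0,0,0,0,0]]'; python3 -m inch '[[0.7,-0.8,0,0,0,0,0]]'; python3 -m inch '[[0.7,-0.8,0,0,0,0,0]]';python3 -c "
from h import *;state()"
```

```text
clock: 24.3
eef_pos: [451.8, 85.4, 29.3]
tcp_rot: [3.139, -0.018, 1.715]
contact_force: [-1.8, 15.3, 4.1]
opening: 0.701
clock: 24.4
eef_pos: [451.8, 85.5, 29.4]
tcp_rot: [3.139, -0.019, 1.715]
contact_force: [-2.1, 15.5, 2.0]
opening: 0.699
clock: 24.5
eef_pos: [451.7, 85.5, 29.4]
tcp_rot: [3.139, -0.02, 1.716]
contact_force: [-0.9, 14.9, 3.5]
opening: 0.701
t 24.5 p [451.7  85.5  29.4] rot [179.86  -1.14  98.31] J [ -0.8 146.9] F [-0.9 14.9  3.5] Fj [1.2, 14.9] op 0.7 q [ 0.17  0.39  2.13  0.03  0.62 -0.  ]
```

```bash
python3 -m inch '[[0.7,-0.9,0,0,0,0,0]]'; python3 -m inch '[[0.7,-0.9,0,0,0,0,0]]'; python3 -m inch '[[0.7,2,0,0,0,0,0],[0.7,6,0,0,0,0,0],[0.7,15,0,0,0,0,0],[0.7,20,0,0,0,0,0],[0.7,25,0,-10,0,0,0],[0.7,25,0,-30,0,0,0],[0.7,25,0,-30,0,0,0],[0.7,25,0,0,0,0,0]]'; python3 -m inch '[[0.7,30,0,-20,0,0,0],[0.7,30,0,-20,0,0,0],[0.7,30,0,0,0,0,0],[0.7,0,0,0,0,0,0]]'; python3 -c "
from h import *;state()
for n in('side','top'): cv2.imwrite(f'pics/{n}16.png',viewer.grab_frame(n)[:,:,::-1])
crop('pics/side16.png',250,210,350,310,6,'pics/s16.png');crop('pics/top16.png',215,210,395,315,4.4,'pics/t16.png')"
```

```text
clock: 24.6
eef_pos: [451.7, 85.5, 29.5]
tcp_rot: [3.139, -0.021, 1.716]
contact_force: [-2.0, 15.9, 3.2]
opening: 0.696
clock: 24.7
eef_pos: [451.7, 85.6, 29.5]
tcp_rot: [3.139, -0.023, 1.716]
contact_force: [-0.9, 16.2, 1.4]
opening: 0.701
clock: 25.5
eef_pos: [426.3, 225.2, 102.0]
tcp_rot: [-3.133, -0.017, 1.713]
contact_force: [1.3, -0.1, -0.1]
opening: 0.696
clock: 25.9
eef_pos: [412.0, 318.1, 145.5]
tcp_rot: [-3.134, -0.015, 1.714]
contact_force: [-0.5, -0.3, -0.3]
opening: 0.7
t 25.9 p [412.  318.1 145.5] rot [-179.54   -0.88   98.2 ] J [ -8.  382.6] F [-0.5 -0.3 -0.3] Fj [-0.5, -0.2] op 0.7 q [0.64 0.28 1.93 0.02 0.93 0.49]
```

View pics/side16.png

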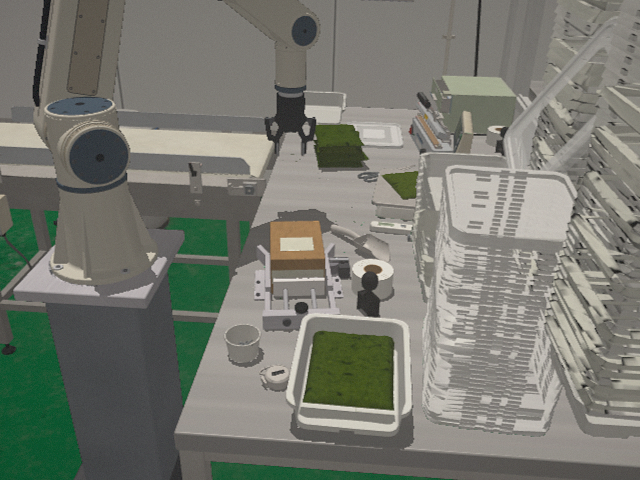

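View pics/t16.png

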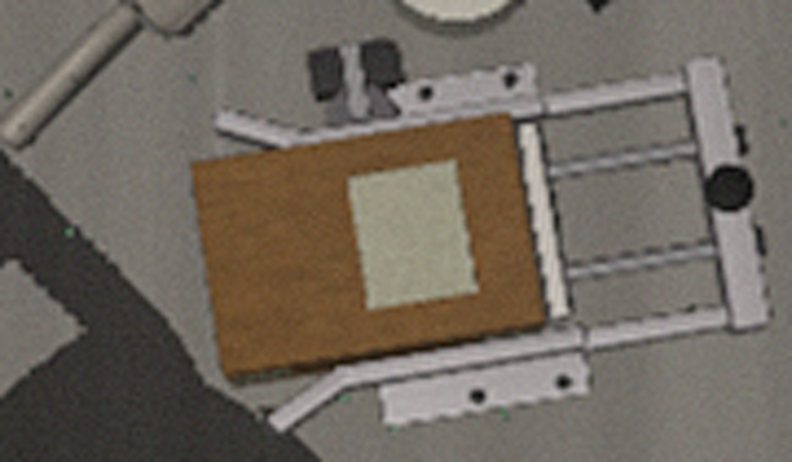

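```bash
python3 - <<'E'
from h import *
def c(x,y,z,s=4.4,o=(215,210)): return J(at("top",(x+.5)/s-.5+o[0],(y+.5)/s-.5+o[1],z)).round(1)
print([c(*p,90) for p in((511,114),(546,326),(191,162),(225,376))])
a,b,d=[cv2.cvtColor(cv2.imread(f'pics/side{i}.png'),cv2.COLOR_BGR2GRAY).astype(int) for i in(0,15,16)]
print("diff15-16 jig/lead",np.abs(b-d)[255:310,262:345].mean(), np.abs(a-d)[281:325,262:345].mean())
for n,(y0,y1,x0,x1) in dict(scoop=(215,262,328,395),roll=(255,300,348,396),stamp=(265,312,355,385),tub=(320,365,220,265),counter=(360,390,255,292),tray=(310,435,285,415)).items():
    t=d[y0:y1,x0:x1].astype(np.float32);u=a[y0:y1,x0:x1].astype(np.float32)
    print(n,np.round(cv2.phaseCorrelate(u,t)[0],2))
E
```

```text
[array([ 57.7, -46.8]), array([-61.5, -47. ]), array([ 58.4, 132. ]), array([-61.3, 130.2])]
diff15-16 jig/lead 5.741511500547645 2.531489594742607
scoop [-0.06  0.02]
roll [0.01 0.53]
stamp [-0.02 -0.04]
tub [0.41 0.5 ]
counter [0.   0.05]
tray [0.48 0.48]
```

```bash
python3 -c "
from rig import order
print(order.sign_off())"
```

```text
the job is handed in; nothing more can be done
None
```

I tipped the carton toward the jig and it fell flat with the label panel on top. I then straightened it in front of the mouth and pushed it past the roller until it met the stop. The job was handed in at about 26 s of the 72 s allowed, and no verdict came back.

**Press:** Sliding took about 7.5 N just before the stop, a little above the 2 to 6 N expected. I held a total of 15–16 N for about half a second, so roughly 8–9 N on the stop. The first contact peaked briefly at about 18 N total, or about 10.5 N on the stop.

**Last checks:**
- **Carton:** its leading end lies within about 1 mm of the measured stop face on both sides, which is within the camera error. It is square in the channel, and the gripper is well clear of it.
- **Stop:** its edges in the side picture were unchanged at contact, before the final held press. I did not repeat that check on the stop itself afterwards; the jig and stop area in the final picture still matches the first one.
- **Other things on the table:** the scoop, stamp and counter showed no shift. The image comparison gave about half a pixel for the label roll, tub and tray. The arm never went near them, so I take that as an artefact of the method.

**Readings that disagreed:**
- **Fingertip height:** the tips were about 30 mm higher than the reported tool position and nominal length implied. I confirmed this by touching an empty patch of table with the fingers (peak 30 N) and worked from the measured height.
- **Sideways nudge:** my first one overshot by about 10 mm, so I corrected it with a second from the other side.

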